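# Set the weigh pan on the bench scale and present the plugs in the tipped tote

## Task

Five brass plugs in the fittings tote are to be counted out on the bench scale: first seat the loose weigh pan on the scale, fully down over its four pegs, and let go of it. Then lift the tote by its handle and tip it well over towards one corner, with that corner just above the pan but not touching it, until all five plugs have slid together into that corner, and finish still holding it so, tilted and steady. Keep the plugs in the tote and leave the other things on the bench where they are.

Things in the scene. Friction and masses are not known exactly. Their poses are not given: they have to be found in the camera images.
- scale: Fixed grey bench scale, 260 x 172 mm. Origin: bench level under the pan seat's centre; z up. Sloped key panel on its -x side, to 173 mm from the origin. On top a flat load carrier 165 (x) x 135 (y) mm, 65 mm above the bench, with four black locating pegs at x = +-62, y = +-48 mm: 10 mm diameter, 12 mm high, tapered to 4 mm.
- scale_seat (a point): Point on the load carrier's flat top at its centre, between the four pegs, 65 mm above the bench. The pan's origin belongs here; axes as scale.
- pan: Loose steel weigh pan, open tray 190 (x) x 160 (y) x 44 mm high, 0.32-0.5 kg, upright on the bench beside the scale. Origin: underside centre; z up. Inner floor 16 mm above the origin; rim walls 8 mm thick, outer faces x = +-95, y = +-80 mm, pinchable from above. Underneath, four blind sockets 14 mm square, 13.5 deep, at x = +-62, y = +-48 mm, take the pegs, either way round.
- tote: Loose fittings tote: open bare-metal box 210 (x) x 150 (y) x 60 mm high, walls and floor 4 mm, 0.44-0.66 kg empty, with a fixed black carrying handle over its middle; on the bench on the other side of the scale from the pan. Origin: underside centre; z up, x along the handle.
- tote_handle (a point): Middle of the tote's handle, 128 mm above its underside: a straight rigid bar along the tote's x, 214 mm long, 16 mm wide (y), 24 mm tall (z), on an upright at each end; 56 mm free between the box's rim and the bar. Axes as tote.
- tote_corner_a (a point): Inside bottom corner of the tote at its +x, +y: x = 101, y = 71, z = 4 mm in the tote's frame. Axes as tote.
- tote_corner_b (a point): Inside bottom corner of the tote at its +x, -y: x = 101, y = -71, z = 4 mm in the tote's frame. Axes as tote.
- tote_corner_c (a point): Inside bottom corner of the tote at its -x, +y: x = -101, y = 71, z = 4 mm in the tote's frame. Axes as tote.
- tote_corner_d (a point): Inside bottom corner of the tote at its -x, -y: x = -101, y = -71, z = 4 mm in the tote's frame. Axes as tote.
- plug1: Loose brass blanking plug in the tote, round flange 26 mm diameter and hexagon head 20 mm, 16 mm tall in all, 35 g; origin at its middle (8 mm above its face). It starts to slide on the tote's floor at a tilt of 9 to 14 degrees, somewhat more along a wall it leans on.
- plug2: Loose brass blanking plug in the tote, round flange 26 mm diameter and hexagon head 20 mm, 16 mm tall in all, 35 g; origin at its middle (8 mm above its face). It starts to slide on the tote's floor at a tilt of 9 to 14 degrees, somewhat more along a wall it leans on.
- plug3: Loose brass blanking plug in the tote, round flange 26 mm diameter and hexagon head 20 mm, 16 mm tall in all, 35 g; origin at its middle (8 mm above its face). It starts to slide on the tote's floor at a tilt of 9 to 14 degrees, somewhat more along a wall it leans on.
- plug4: Loose brass blanking plug in the tote, round flange 26 mm diameter and hexagon head 20 mm, 16 mm tall in all, 35 g; origin at its middle (8 mm above its face). It starts to slide on the tote's floor at a tilt of 9 to 14 degrees, somewhat more along a wall it leans on.
- plug5: Loose brass blanking plug in the tote, round flange 26 mm diameter and hexagon head 20 mm, 16 mm tall in all, 35 g; origin at its middle (8 mm above its face). It starts to slide on the tote's floor at a tilt of 9 to 14 degrees, somewhat more along a wall it leans on.
- compound_tin: Bystander: upright tin 66 mm diameter, 75 mm high; origin underside centre.
- tape_roll: Bystander: white roll of tape lying flat, 90 mm diameter, 25 mm high; origin underside centre.
- tape_measure: Bystander: black tape measure 65 x 34 x 60 mm high; origin underside centre.
- spanner: Bystander: steel spanner lying flat, 180 mm long; origin about its middle.
- ball_valve: Bystander: brass ball valve with a steel lever, about 120 x 40 x 57 mm high; origin underside centre.
- elbow: Bystander: brass pipe elbow, legs about 45 mm, 32 mm high; origin at its bend.
Not all that is in view belongs to the job. Of the things shaped like the pan, the steel one is meant.

How it is judged:
On the way, in this order (a step that is already met when the one before it is completed fails the run):
1. the weigh pan is seated on the scale's pegs and let go, the tote still standing on the bench (horizontal distance between pan and scale_seat below 0.007 m and z of pan in the frame of scale_seat below 0.004 m and angle between the z axis of pan and the z axis of scale, either way round below 0.04 rad and angle between the x axis of pan and the x axis of scale, either way round below 0.08 rad and contact force between the fingers and pan below 0.1 N and height (world z) of tote below 0.02 m and angle between tote's own z axis and vertical below 0.1 rad), for 0.2 s.
2. the tote is lifted clear of the bench in the gripper (height (world z) of tote above 0.05 m and contact force between the fingers and tote above 1 N), for 0.1 s.
At the end, for the whole second after the job is handed in: Pan on its seat (7 mm sideways, 4 mm high, level, square), fingers off it. Tote in the gripper, over 80 mm up, tilted 15-60 deg, still, touching neither pan nor scale; one inside bottom corner is over the pan, 20-200 mm above its underside, with all five plugs at rest within 105 mm (horizontal distance between pan and scale_seat below 0.007 m and z of pan in the frame of scale_seat below 0.004 m and angle between the z axis of pan and the z axis of scale, either way round below 0.04 rad and angle between the x axis of pan and the x axis of scale, either way round below 0.08 rad and contact force between the fingers and pan below 0.1 N and angle between tote's own z axis and vertical between 0.26 and 1.05 rad and ((x of tote_corner_a in the frame of pan between -0.09 and 0.09 m and y of tote_corner_a in the frame of pan between -0.075 and 0.075 m and z of tote_corner_a in the frame of pan between 0.02 and 0.2 m and distance between each of plug1, plug2, plug3, plug4, plug5 and tote_corner_a below 0.105 m) or (x of tote_corner_b in the frame of pan between -0.09 and 0.09 m and y of tote_corner_b in the frame of pan between -0.075 and 0.075 m and z of tote_corner_b in the frame of pan between 0.02 and 0.2 m and distance between each of plug1, plug2, plug3, plug4, plug5 and tote_corner_b below 0.105 m) or (x of tote_corner_c in the frame of pan between -0.09 and 0.09 m and y of tote_corner_c in the frame of pan between -0.075 and 0.075 m and z of tote_corner_c in the frame of pan between 0.02 and 0.2 m and distance between each of plug1, plug2, plug3, plug4, plug5 and tote_corner_c below 0.105 m) or (x of tote_corner_d in the frame of pan between -0.09 and 0.09 m and y of tote_corner_d in the frame of pan between -0.075 and 0.075 m and z of tote_corner_d in the frame of pan between 0.02 and 0.2 m and distance between each of plug1, plug2, plug3, plug4, plug5 and tote_corner_d below 0.105 m)) and contact force between the fingers and tote above 1 N and contact force between tote and pan below 0.2 N and contact force between tote and scale below 0.2 N and height (world z) of tote above 0.08 m and linear speed of each of tote, plug1, plug2, plug3, plug4, plug5 below 0.03 m/s); the arm keeps its last pose, push and grip.
It fails at once if a plug leaves the tote (distance between any of plug1, plug2, plug3, plug4, plug5 and tote above 0.17 m).
It fails at once if another thing on the bench is shoved more than 30 mm (distance of any of compound_tin, tape_roll, tape_measure, spanner, ball_valve, elbow from where it was at the start of the episode above 0.03 m).
It also fails if it takes over 58 s, if anything falls off the work surface, if the arm or the gripper's body presses on something with over 40 N, if the wrist force passes 120 N, or if a joint passes its speed limit or range.

## Robot

A 6-joint arm with a two-finger parallel gripper is mounted at the origin on the work surface. World frame = base frame: x ahead of the robot, y to its left, z up, the work surface at z = 0. Lengths are in m, angles in rad, forces in N, time in s.
With the tool pointing down it reaches from about 0.25 to 0.775 m from the base axis. Payload 4 kg.
Tool frame: the origin (TCP) lies between the finger pads; the fingertips stand 8 mm ahead of it and the grasp point (between the pads) lies 11 mm behind it; z points along the fingers, y is the direction in which the jaws open and shut (so a half turn about z gives the same grasp; the last joint's range is limited). The gripper opens to 85 mm and grips with 20 to 120 N. Pads are 22 mm wide; open, the fingers measure 114 mm over their backs; the gripper's body (76 mm by 85 mm) begins 54 mm behind the grasp point. The pads swing forward as they close: fully open they stand 13 mm farther back than shut.
Start: joints at [-1.346, 0.087, 1.371, -0, 1.684, -0.103], TCP at [0.177, -0.521, 0.239] pointing down, gripper open.
Joint ranges: [-3.1, 3.1], [-0.76, 2.03], [0.27, 2.55], [-1.08, 4.22], [0.17, 2.65], [-2.57, 2.57]. Speed limits (rad/s): [2.79, 2.79, 3.14, 3.14, 3.14, 3.14].

## Interface

Orientations are given as a unit quaternion [w, x, y, z].
In Python, from station import get_state, get_image, get_calibration, close_job gives the robot as it stands. The module is installed in compiled form; this text tells all that it offers.
- The arm moves only by the tool step_arm, never from a script. Its argument "series" is a list that holds one entry, the list of rows, each a list of 4 numbers: the shift along the tool's x, y, z in cm, then the turn about the tool's z in rad. In form: [[[tx, ty, tz, roll], ...]]. A call has 1 to 10 rows; each row shifts and turns the commanded pose from where the row before left it, along the tool's axes as they then stand; what a row does not reach is not made up. A row lasts 1/12 s, in which the tool goes at most 41.7 mm and 7.16 degrees, less where a joint would pass 70% of its speed; a pose out of reach is approached as far as the arm can. A call is refused whole if a number of a shift passes 4.17 or a number of a turn 0.125, either way. A call with a gripper value outside its range is refused whole. "gripper" is the closure, from -1 (fully open) to 1 (shut), set as the call begins (left out, the last holds). The fingers move at their own pace and stop on an object; the grip force is fixed at half the most. Time passes only in rows, so rows that do not move let the fingers close. It gives the time, the measured TCP pose, the force and the opening at its end, in the units of the state.
- get_state(): the state, without advancing time (a new reading comes with each control period).
- get_image(name): name is "side" or "top" or "wrist"; returns the picture (400x640x3 uint8, red, green, blue); there is no depth.
- get_calibration(name): a dict with "mtx" (3x3 intrinsics, pixels), "extrinsics" (4x4, takes a point from camera to world coordinates). Camera axes: x right, y up, looking along -z (the intrinsics and any distortion apply to the point x, -y, -z); pixel columns grow to the right and rows downward; lengths in m; the calibration is good to about 2 mm. A picture is of the moment at which its call begins: read the wrist's pose just before it. get_calibration takes no time and is no camera call; for the wrist camera it gives the pose at the moment of the call.
- close_job(): hands the job in, once; it reports no verdict.
The state is a dict: "t": time; "joint_pos": joint angles; "joint_velocities": joint speeds; "effort": joint torques, N m; "eef_pos": TCP position; "ee_rot": TCP orientation; "contact_force": force on the tool from outside, world axes, zero at the start; "moment": the same for the moment, N m; "finger_gap": finger opening in m.
Only numpy, scipy, OpenCV 4.12 (cv2) and the standard library are available. Lean on these libraries where they do the work, as an engineer would, in place of code of your own. Each camera call takes 0.05 s, during which the arm holds its last target.

## Working session

There is one attempt and no reset: what is moved stays moved. The work goes in short steps, Python scripts to look and compute and a tool call to move; the robot and the scene stay as the last step left them, time stands still between calls to the robot, and variables do not carry over. Pictures are saved under pics/ and viewed, and the job is handed in when it is done.

Besides the shell and the picture viewer there is one more tool, called after "Call:" in YAML: its name, and indented under it one key for each argument. step_arm: Moves the arm, as the interface text tells. Its arguments: {"type":"object","properties":{"series":{"type":"array"},"gripper":{"type":"number"}},"required":["series"]}

```bash
mkdir -p pics
python3 - <<'E'
from station import *
import cv2
s=get_state(); print({k:(v if not hasattr(v,'__len__') else [round(float(x),4) for x in v]) for k,v in s.items()})
for n in ("side","top","wrist"):
    cv2.imwrite(f"pics/{n}0.png",get_image(n)[:,:,::-1]); c=get_calibration(n); print(n,{k:(v.round(4).tolist() if hasattr(v,'round') else v) for k,v in c.items()})
E
```

```text
{'t': 0.0, 'joint_pos': [-1.3461, 0.088, 1.3723, -0.0, 1.6836, -0.1031], 'joint_velocities': [-0.0012, 0.001, -0.001, 0.0004, 0.0003, -0.0003], 'effort': [-0.0001, -35.1863, -31.3274, -0.0003, 0.0108, -0.0], 'eef_pos': [0.1769, -0.5202, 0.2381], 'ee_rot': [-0.0011, 0.9866, 0.1632, -0.0001], 'contact_force': [0.0437, 0.0287, -0.0919], 'moment': [0.0384, -0.017, -0.0065], 'finger_gap': 0.08561846300730268}
side {'mtx': [[397.9419, 0.0, 318.8838], [0.0, 397.9419, 198.1656], [0.0, 0.0, 1.0]], 'extrinsics': [[0.9852, 0.106, -0.1349, 0.3178], [-0.1716, 0.6137, -0.7707, -0.8073], [0.0012, 0.7824, 0.6228, 0.7753], [0.0, 0.0, 0.0, 1.0]]}
top {'mtx': [[371.3198, 0.0, 324.3015], [0.0, 371.3198, 199.7324], [0.0, 0.0, 1.0]], 'extrinsics': [[-0.0001, 0.9994, -0.0332, 0.397], [-1.0, -0.0003, -0.0047, 0.029], [-0.0047, 0.0332, 0.9994, 1.2542], [0.0, 0.0, 0.0, 1.0]]}
wrist {'mtx': [[318.4524, 0.0, 318.7598], [0.0, 318.4524, 199.8288], [0.0, 0.0, 1.0]], 'extrinsics': [[0.322, 0.8943, 0.3106, 0.2573], [-0.9467, 0.3046, 0.1045, -0.4939], [-0.0011, -0.3277, 0.9448, 0.3732], [0.0, 0.0, 0.0, 1.0]]}
```

View pics/top0.png

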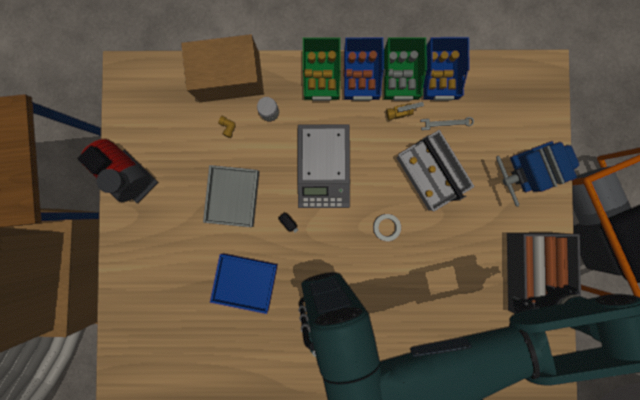

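View pics/side0.png

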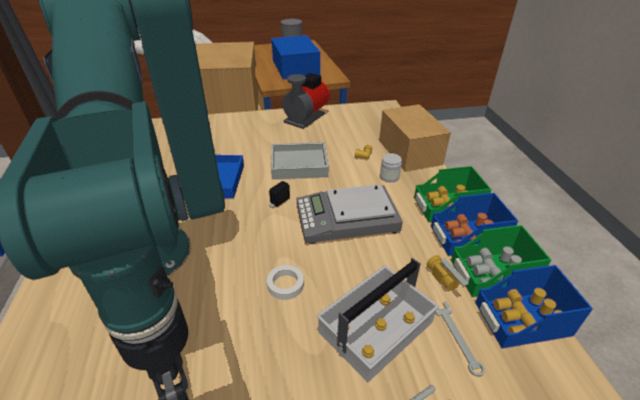

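View pics/wrist0.png

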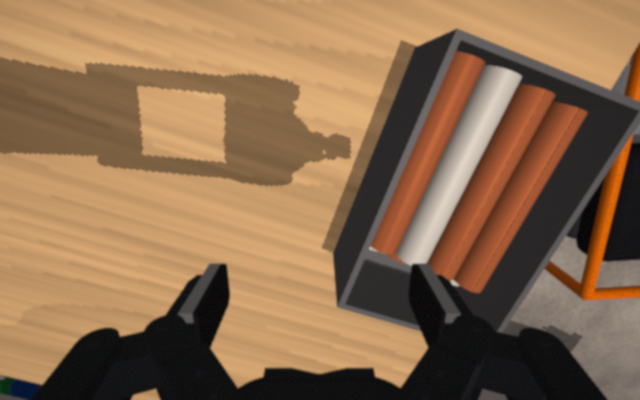

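```bash
cat > h.py <<'E'
import numpy as np, cv2
from station import *
def ray(n,u,v,cal=None):
    c=cal or get_calibration(n); K=np.array(c["mtx"]); E=np.array(c["extrinsics"])
    d=np.linalg.inv(K)@[u,v,1]; d=E[:3,:3]@[d[0],-d[1],-d[2]]
    return E[:3,3],d
def onz(n,u,v,z,cal=None):
    o,d=ray(n,u,v,cal); return o+d*(z-o[2])/d[2]
def proj(n,p,cal=None):
    c=cal or get_calibration(n); K=np.array(c["mtx"]); E=np.array(c["extrinsics"])
    q=E[:3,:3].T@(np.array(p)-E[:3,3]); q=K@[q[0],-q[1],-q[2]]; return q[:2]/q[2]
E
python3 - <<'E'
import cv2
t=cv2.imread('pics/top0.png')
a=cv2.resize(t[110:240,190:350],None,fx=5,fy=5,interpolation=cv2.INTER_CUBIC); cv2.imwrite('pics/c1.png',a[:600,:800])
b=cv2.resize(t[120:220,380:480],None,fx=6,fy=6,interpolation=cv2.INTER_CUBIC); cv2.imwrite('pics/c2.png',b)
E
```

```text
(no output)
```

View pics/c1.png

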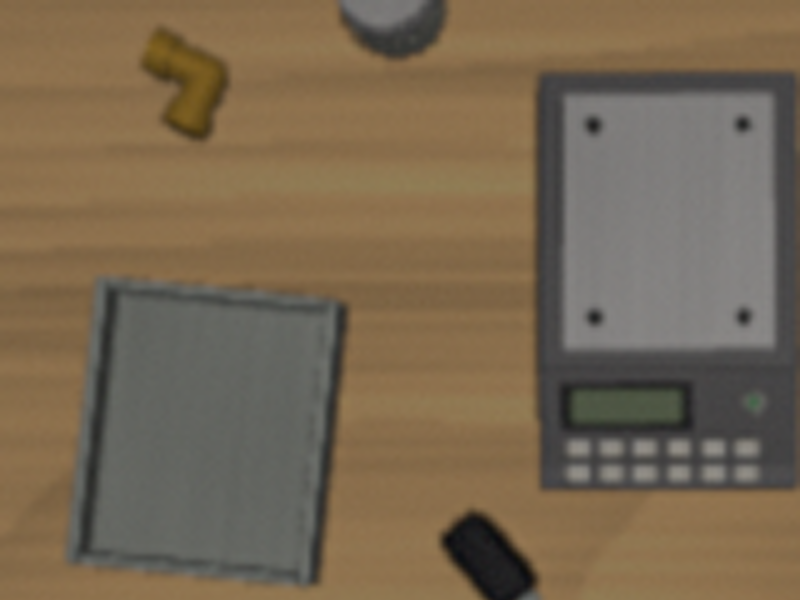

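View pics/c2.png

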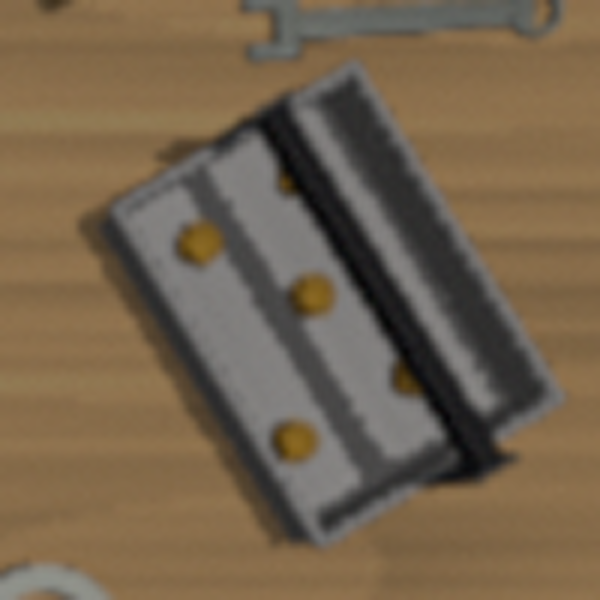

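Run:
```python
from h import *
def m(pts,ox,oy,k,z):
    P=np.array([onz("top",ox+(x+.5)/k-.5,oy+(y+.5)/k-.5,z) for x,y in pts]); return P
def rep(n,P):
    print(n,P[:,:2].round(4).tolist(),'ctr',P[:,:2].mean(0).round(4)); 
    for i in range(4):
        d=P[(i+1)%4]-P[i]; print('  ',np.linalg.norm(d).round(4),np.degrees(np.arctan2(d[1],d[0])).round(2))
rep('pan',m([(97,280),(345,303),(315,583),(70,562)],190,110,5,.044))
rep('pegs',m([(593,125),(743,124),(744,317),(594,317)],190,110,5,.076))
rep('carrier',m([(561,92),(776,92),(776,350),(561,350)],190,110,5,.065))
rep('tote',m([(355,62),(562,398),(322,545),(112,212)],380,120,6,.06))
rep('handle',m([(283,100),(505,460),(470,475),(260,115)],380,120,6,.14))
```

```text
pan [[0.5492, 0.4123], [0.534, 0.2496], [0.3511, 0.2681], [0.3647, 0.4281]] ctr [0.4497 0.3396]
   0.1634 -95.34
   0.1839 174.23
   0.1605 85.12
   0.1852 -4.88
pegs [[0.6443, 0.0859], [0.6449, -0.0099], [0.5213, -0.0104], [0.5213, 0.0851]] ctr [0.583  0.0377]
   0.0958 -89.68
   0.1236 -179.78
   0.0955 89.97
   0.123 0.37
carrier [[0.6681, 0.1071], [0.6679, -0.0316], [0.5012, -0.0313], [0.5012, 0.1068]] ctr [0.5846 0.0378]
   0.1387 -90.07
   0.1668 179.89
   0.138 89.97
   0.1669 0.11
tote [[0.6625, -0.3355], [0.481, -0.4445], [0.4023, -0.3152], [0.5814, -0.2041]] ctr [ 0.5318 -0.3248]
   0.2116 -149.02
   0.1513 121.35
   0.2107 31.81
   0.1544 -58.31
handle [[0.6255, -0.2748], [0.4444, -0.3839], [0.4369, -0.3663], [0.6179, -0.2632]] ctr [ 0.5312 -0.322 ]
   0.2115 -148.93
   0.0191 113.13
   0.2084 29.68
   0.0139 -56.89
```

Call:
step_arm:
  series:
    - [[0,0,0,0.105],[0,0,0,0.105],[0,0,0,0.105],[0,0,0,0.105],[0.97,-4,0,0],[0.97,-4,0,0],[0.97,-4,0,0],[0.97,-4,0,0],[0.97,-4,0,0],[0.97,-4,0,0]]
  gripper: -1

```text
t: 0.98
eef_pos: [0.2571, -0.2851, 0.2389]
ee_rot: [-0.0, 0.999, -0.047, 0.0]
contact_force: [1.2, -0.2, 0.5]
finger_gap: 0.085
```

Run:
```python
from h import *
Rz=lambda a:np.array([[np.cos(a),-np.sin(a)],[np.sin(a),np.cos(a)]])
c=np.array([.5318,-.3245]);R=Rz(np.radians(31.3))
for x,y in [(200,243),(312,295),(295,440),(290,182),(405,377)]:
    p=onz("top",380+(x+.5)/6-.5,120+(y+.5)/6-.5,.018)[:2]; print((R.T@(p-c)).round(3))
for n,u,v,z in [('tin',267,103,.075),('tape',387,227,.025),('measure',287,222,.06),('valve',405,111,.03),('elbow',228,126,.03),('spanner',446,123,0)]: print(n,onz("top",u,v,z)[:2].round(3))
```

```text
[0.066 0.034]
[ 0.009 -0.004]
[-0.055  0.047]
[ 0.069 -0.027]
[-0.057 -0.024]
tin [0.747 0.218]
tape [ 0.348 -0.172]
measure [0.365 0.154]
valve [ 0.733 -0.233]
elbow [0.683 0.355]
spanner [ 0.699 -0.379]
```

Call:
step_arm:
  series:
    - [[0.97,-4,0,0],[0.97,-4,0,0],[0.97,-4,0,0],[0.97,-4,0,0],[0.97,-4,0,0],[0.97,-4,0,0],[0.97,-4,0,0],[0.97,-4,0,0],[0.97,-4,0,0],[0.97,-4,0,0]]

```text
t: 1.82
eef_pos: [0.3904, 0.1045, 0.2393]
ee_rot: [0.0, 0.999, -0.046, 0.0]
contact_force: [0.9, -1.1, 0.4]
finger_gap: 0.085
```

Call:
step_arm:
  series:
    - [[0.97,-4,0,0],[0.97,-4,0,0],[0.97,-4,0,0],[0.5,-2,0,0],[0,0,0,0]]

```text
t: 2.23
eef_pos: [0.4376, 0.2422, 0.2379]
ee_rot: [-0.0, 0.999, -0.044, -0.001]
contact_force: [-0.5, -0.8, 0.4]
finger_gap: 0.0854
```

Run:
```python
from h import *
s=get_state(); print(s['eef_pos'],s['ee_rot'],s['joint_pos'])
np.savez('w1.npz',**{k:np.array(v) for k,v in get_calibration("wrist").items()})
cv2.imwrite('pics/w1.png',get_image("wrist")[:,:,::-1])
```

```text
[0.43759743 0.24221518 0.23788961] [-3.10286024e-04  9.99049572e-01 -4.35756251e-02 -1.01025076e-03] [ 3.91226904e-01 -2.29384582e-02  1.48682440e+00  1.42231056e-03
  1.67927768e+00  2.04935502e+00]
```

View pics/w1.png

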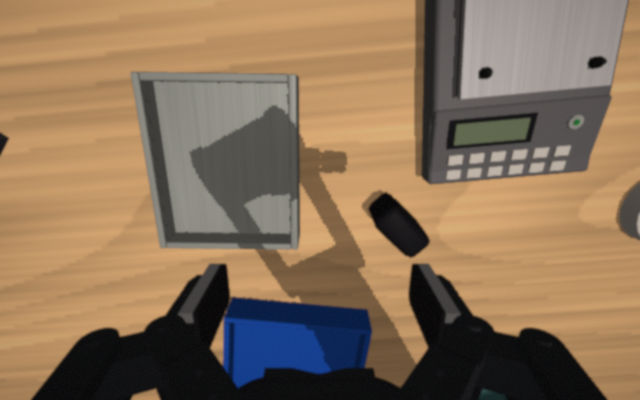

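Run:
```python
from h import *
cal=dict(np.load('w1.npz')); im=cv2.imread('pics/w1.png')
def rep(n,px,z):
    P=np.array([onz("w",u,v,z,cal) for u,v in px])
    print(n,P[:,:2].round(4).tolist(),'ctr',P[:,:2].mean(0).round(4))
    for i in range(len(P)):
        d=P[(i+1)%len(P)]-P[i]; print('  ',np.linalg.norm(d).round(4),np.degrees(np.arctan2(d[1],d[0])).round(2))
rep('pan',[(133,72),(298,74),(298,248),(162,248)],.044)
rep('pegs',[(485,72),(596,61)],.071)
cv2.imwrite('pics/w1c.png',cv2.resize(im[50:260,120:320],None,fx=2.8,fy=2.8,interpolation=cv2.INTER_CUBIC))
```

```text
pan [[0.5529, 0.4103], [0.5373, 0.2529], [0.3516, 0.2731], [0.3652, 0.4295]] ctr [0.4517 0.3414]
   0.1581 -95.63
   0.1869 173.78
   0.1569 85.02
   0.1887 -5.84
pegs [[0.5234, 0.0873], [0.524, -0.0081]] ctr [0.5237 0.0396]
   0.0955 -89.64
   0.0955 90.36
```

View pics/w1c.png

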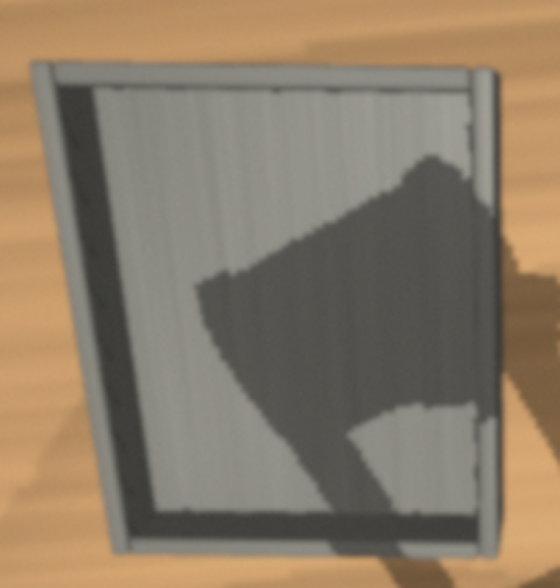

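Call:
step_arm:
  series:
    - [[0.43,-2.4,2,0],[0,0,4,0],[0,0,4,0],[0,0,4,0],[0,0,3.4,0],[0,0,0,0],[0,0,0,0]]

```text
t: 2.87
eef_pos: [0.4423, 0.2602, 0.0637]
ee_rot: [0.001, 0.999, -0.047, -0.002]
contact_force: [0.2, 0.4, 0.8]
finger_gap: 0.0856
```

Run:
```python
from h import *
np.savez('w2.npz',**{k:np.array(v) for k,v in get_calibration("wrist").items()})
cv2.imwrite('pics/w2.png',get_image("wrist")[:,:,::-1])
```

```text
(no output)
```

View pics/w2.png

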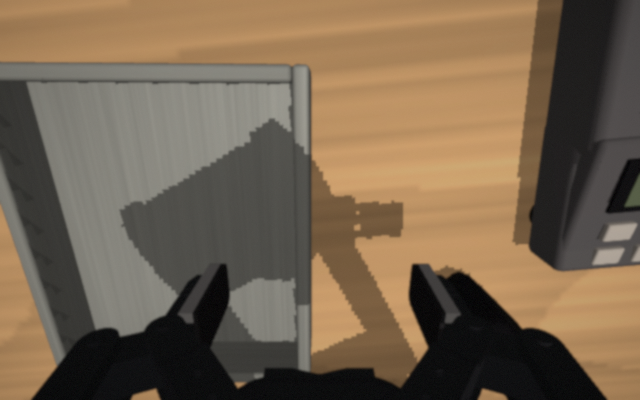

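Call:
step_arm:
  series:
    - [[0.2,-0.5,1.5,0],[0,0,2.1,0],[0,0,0,0]]

```text
t: 3.17
eef_pos: [0.4466, 0.2665, 0.0298]
ee_rot: [0.0, 0.999, -0.046, 0.0]
contact_force: [-0.9, -0.7, -0.7]
finger_gap: 0.0851
```

Call:
step_arm:
  series:
    - [[0,0,0,0],[0,0,0,0],[0,0,0,0],[0,0,0,0],[0,0,0,0],[0,0,0,0]]
  gripper: 1

```text
t: 3.67
eef_pos: [0.4467, 0.2669, 0.0299]
ee_rot: [-0.0, 0.999, -0.046, 0.001]
contact_force: [0.2, -0.8, -0.1]
finger_gap: 0.0123
```

Call:
step_arm:
  series:
    - [[0,0,0,0],[0,0,0,0],[0,0,0,0],[0,0,-1,0],[0,0,-2,0],[0,0,-3,0],[0,0,0,0]]

```text
t: 4.25
eef_pos: [0.4488, 0.2677, 0.0942]
ee_rot: [-0.001, 0.999, -0.046, 0.004]
contact_force: [1.3, 1.6, -1.0]
finger_gap: 0.0069
```

Run:
```python
from h import *
print(get_state()['finger_gap'],get_state()['contact_force'],get_state()['moment'])
np.savez('w3.npz',**{k:np.array(v) for k,v in get_calibration("wrist").items()})
cv2.imwrite('pics/w3.png',get_image("wrist")[:,:,::-1]);i=get_image("side")
cv2.imwrite('pics/s3.png',cv2.resize(i[80:280,200:460],None,fx=2.5,fy=2.5)[:,:,::-1])
```

```text
0.006854311293201802 [ 1.28596964  1.5941128  -1.02241908] [-0.06756954 -0.09514481 -0.03083592]
```

View pics/w3.png

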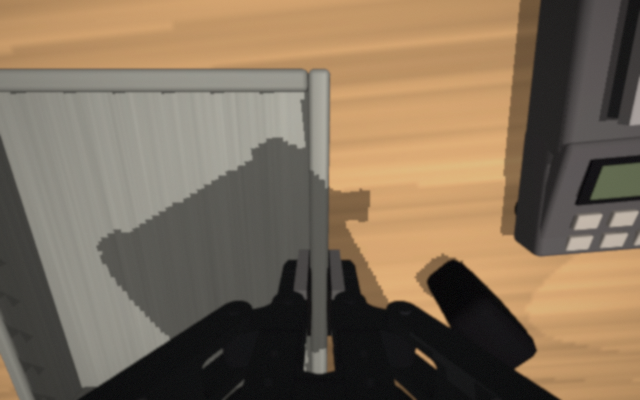

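View pics/s3.png

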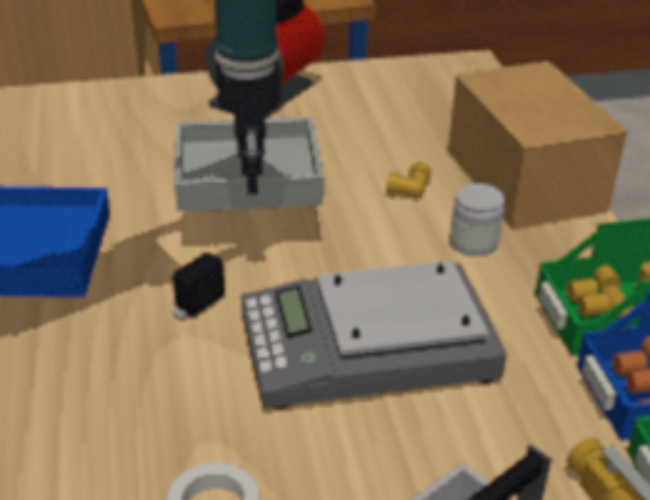

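```bash
cat >> h.py <<'E'
from scipy.spatial.transform import Rotation as Ro
def tool(s=None):
    s=s or get_state(); q=s['ee_rot']; return np.array(s['eef_pos']),Ro.from_quat([q[1],q[2],q[3],q[0]]).as_matrix()
def need(target_xy,z):
    p,R=tool(); d=R.T@(np.r_[target_xy,z]-p)*100; print('need cm',d.round(2)); return d
E
python3 - <<'E'
from h import *
p,R=tool(); cal=dict(np.load('w3.npz')); z=p[2]+.014
yaw=np.degrees(np.arctan2(R[1,0],R[0,0])); print('yaw',yaw, p)
for u,v in [(329,70),(310,70),(0,70),(320,372)]:
    q=onz('w',u,v,z,cal); print(q.round(4),(R.T@(q-p)).round(4))
E
```

```text
yaw -5.274633556218347 [0.44656147 0.26661094 0.08972291]
[0.5396 0.2549 0.1037] [ 0.0937  0.0031 -0.0139]
[0.5402 0.2618 0.1037] [ 0.0937 -0.0038 -0.0139]
[0.5507 0.3753 0.1037] [ 0.0937 -0.1178 -0.0139]
[0.3973 0.2711 0.1037] [-0.0494  0.     -0.0141]
```

Run:
```python
from h import *
for n in('side','top'):
    im=cv2.imread(f'pics/{n}0.png'); g=im.max(2)
    m=(g<60).astype(np.uint8); k,l,st,c=cv2.connectedComponentsWithStats(m)
    for i in range(k):
        if 2<=st[i,4]<40:
            u,v=c[i]; q=onz(n,u,v,.072)
            if .48<q[0]<.7 and -.06<q[1]<.13: print(n,st[i,4],c[i].round(1),q.round(4))
cal=dict(np.load('w1.npz')); im=cv2.imread('pics/w1.png');m=(im.max(2)<50).astype(np.uint8); k,l,st,c=cv2.connectedComponentsWithStats(m)
for i in range(k):
    if 5<=st[i,4]<300: q=onz('w',*c[i],.072,cal); print('w',st[i,4],c[i].round(1),q.round(4))
```

```text
side 3 [375.7 187.3] [0.6434 0.0849 0.072 ]
side 4 [334.5 191.5] [0.5201 0.0858 0.072 ]
side 4 [385.8 208. ] [ 0.6441 -0.0112  0.072 ]
side 4 [341.8 213. ] [ 0.5202 -0.0112  0.072 ]
side 5 [384. 217.] [ 0.6282 -0.0465  0.072 ]
side 3 [391. 216.] [ 0.6479 -0.0458  0.072 ]
side 4 [367.5 219. ] [ 0.5825 -0.0468  0.072 ]
side 4 [375.5 218. ] [ 0.6046 -0.0466  0.072 ]
side 4 [350.5 221. ] [ 0.536  -0.0469  0.072 ]
side 4 [358.5 220. ] [ 0.5578 -0.0466  0.072 ]
side 4 [341.5 222. ] [ 0.5117 -0.0467  0.072 ]
top 3 [308.3 134.7] [0.645  0.0857 0.072 ]
top 2 [338.  134.5] [ 0.6454 -0.0094  0.072 ]
top 2 [308.5 173. ] [0.5218 0.085  0.072 ]
w 276 [458.4  43.8] [0.548  0.1123 0.072 ]
w 121 [596.  62.] [ 0.5232 -0.0075  0.072 ]
w 88 [484.9  72.7] [0.5229 0.0879 0.072 ]
w 68 [  1.9 141.4] [0.5017 0.5348 0.072 ]
```

Call:
step_arm:
  series:
    - [[0,0,-1.5,-0.092],[0,0,-3.2,0],[1.6,3.5,0,0],[1.6,3.5,0,0],[1.6,3.5,0,0],[1.6,3.5,0,0],[1.6,3.5,0,0],[1.6,3.5,0,0],[1.6,3.5,0,0],[1.6,3.5,0,0]]

```text
t: 5.18
eef_pos: [0.573, -0.0151, 0.1331]
ee_rot: [-0.0, 1.0, -0.0, -0.003]
contact_force: [1.3, 0.8, -4.4]
finger_gap: 0.0067
```

Call:
step_arm:
  series:
    - [[1,2.2,0,0],[0,0,0,0],[0,0,0,0]]

```text
t: 5.43
eef_pos: [0.583, -0.0366, 0.133]
ee_rot: [-0.0, 1.0, -0.002, -0.003]
contact_force: [0.0, -0.4, -4.3]
finger_gap: 0.0069
```

Run:
```python
from h import *
p,R=tool(); print(p,np.degrees(np.arctan2(R[1,0],R[0,0])),R[:,2]); need([.5848,-.0383],.10)
np.savez('w4.npz',**{k:np.array(v) for k,v in get_calibration("wrist").items()})
cv2.imwrite('pics/w4.png',get_image("wrist")[:,:,::-1]);i=get_image("side")
cv2.imwrite('pics/s4.png',cv2.resize(i[80:280,200:460],None,fx=2.5,fy=2.5)[:,:,::-1])
```

```text
[ 0.58301371 -0.03664512  0.13303619] -0.17852051287839235 [-5.80712867e-03  7.51419944e-04 -9.99982856e-01]
need cm [0.2  0.17 3.3 ]
```

View pics/w4.png

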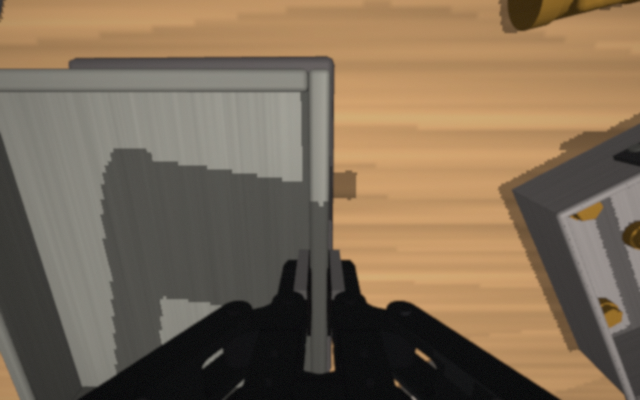

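View pics/s4.png

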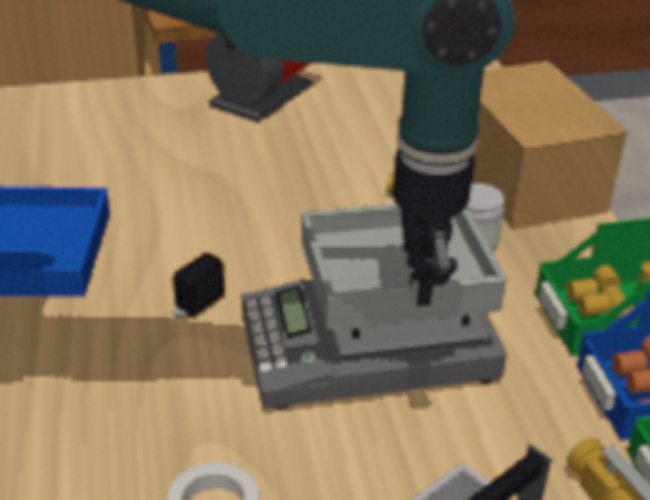

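Call:
step_arm:
  series:
    - [[0.2,0.17,1,0],[0,0,1,0],[0,0,0.6,0],[0,0,0.6,0],[0,0,0.3,0],[0,0,0,0]]

```text
t: 6.03
eef_pos: [0.586, -0.0364, 0.1002]
ee_rot: [-0.0, 1.0, 0.0, -0.0]
contact_force: [0.6, -0.5, -4.3]
finger_gap: 0.0067
```

Call:
step_arm:
  series:
    - [[-0.1,0.15,0.2,0],[0,0,0.3,0],[0,0,0.2,0],[0,0,0,0]]

```text
t: 6.37
eef_pos: [0.586, -0.0388, 0.0952]
ee_rot: [0.0, 1.0, -0.0, 0.001]
contact_force: [1.7, -0.9, -2.0]
finger_gap: 0.0069
```

Call:
step_arm:
  series:
    - [[0,0,0,0],[0,0,0,0],[0,0,0,0],[0,0,0,0],[0,0,0,0]]
  gripper: -0.4

```text
t: 6.78
eef_pos: [0.5852, -0.0384, 0.0945]
ee_rot: [-0.0, 1.0, -0.0, -0.0]
contact_force: [0.4, 0.7, 0.1]
finger_gap: 0.06
```

Call:
step_arm:
  series:
    - [[0,0,-2,0],[0,0,-4,0],[0,0,-4,0],[0,0,-3,0],[0,0,0,0]]
  gripper: -1

```text
t: 7.2
eef_pos: [0.5886, -0.0389, 0.2339]
ee_rot: [0.001, 1.0, -0.0, 0.008]
contact_force: [0.3, 0.1, 0.6]
finger_gap: 0.0854
```

Run:
```python
from h import *
np.savez('w5.npz',**{k:np.array(v) for k,v in get_calibration("wrist").items()})
cv2.imwrite('pics/w5.png',get_image("wrist")[:,:,::-1]);i=get_image("side")
cv2.imwrite('pics/s5f.png',i[:,:,::-1])
cv2.imwrite('pics/s5.png',cv2.resize(i[80:280,200:460],None,fx=2.5,fy=2.5)[:,:,::-1])
```

```text
(no output)
```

View pics/w5.png

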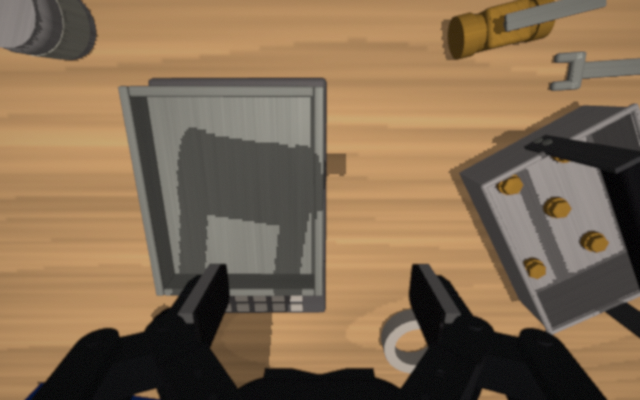

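View pics/s5.png

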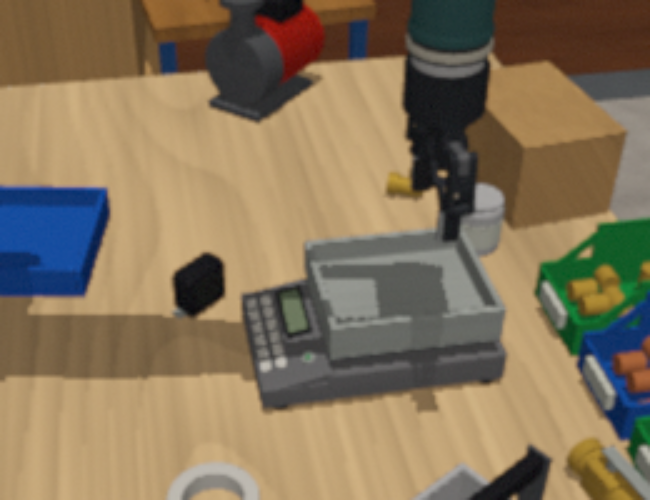

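Run:
```python
from h import *
cal=dict(np.load('w5.npz'))
for z in (.109,.121):
    P=np.array([onz("w",u,v,z,cal) for u,v in [(119,87),(326,87),(326,295),(158,295)]]); print(z,P[:,:2].round(4).tolist(),P.mean(0).round(4),[np.linalg.norm(P[i]-P[(i+1)%4]).round(4) for i in range(4)])
# side: rim near corners (scaled crop)
for z in (.109,.121):
    P=[onz('side',200+x/2.5,80+y/2.5,z).round(4)[:2].tolist() for x,y in [(304,243),(462,232),(500,305),(330,320)]]; print(z,P)
```

```text
0.109 [[0.6771, 0.1142], [0.6771, -0.0455], [0.4894, -0.0468], [0.4897, 0.1137]] [0.5833 0.0339 0.109 ] [np.float64(0.1597), np.float64(0.1877), np.float64(0.1605), np.float64(0.1874)]
0.121 [[0.6768, 0.1071], [0.6768, -0.0452], [0.4977, -0.0465], [0.4981, 0.1067]] [0.5873 0.0305 0.121 ] [np.float64(0.1523), np.float64(0.1791), np.float64(0.1531), np.float64(0.1787)]
0.109 [[0.4865, 0.1113], [0.6725, 0.1017], [0.6717, -0.0356], [0.4888, -0.0292]]
0.121 [[0.4834, 0.0948], [0.6661, 0.0853], [0.6654, -0.0495], [0.4857, -0.0432]]
```

Call:
step_arm:
  series:
    - [[0,0,0,-0.11],[0,0,0,-0.11],[0,0,0,-0.11],[0,0,0,-0.11],[0,0,0,-0.107],[-3.05,2.38,0,0],[-3.05,2.38,0,0],[-3.05,2.38,0,0],[-3.05,2.38,0,0],[-3.05,2.38,0,0]]

```text
t: 8.13
eef_pos: [0.5152, -0.2202, 0.2218]
ee_rot: [-0.001, 0.963, 0.27, -0.002]
contact_force: [0.1, 0.5, -1.0]
finger_gap: 0.0852
```

Call:
step_arm:
  series:
    - [[-3.05,2.38,0,0],[-3.05,2.38,0,0],[-3.05,2.38,0,0],[-3.05,2.38,0,0],[0,0,0,0],[0,0,0,0]]

```text
t: 8.63
eef_pos: [0.4604, -0.3652, 0.2214]
ee_rot: [-0.002, 0.963, 0.268, -0.001]
contact_force: [0.3, 0.2, -1.0]
finger_gap: 0.0853
```

Run:
```python
from h import *
p,R=tool(); print(p,np.degrees(np.arctan2(R[1,0],R[0,0])),get_state()['joint_pos'])
np.savez('w6.npz',**{k:np.array(v) for k,v in get_calibration("wrist").items()})
cv2.imwrite('pics/w6.png',get_image("wrist")[:,:,::-1])
```

```text
[ 0.46040968 -0.36522583  0.22143151] 31.100876509059898 [-7.67199593e-01  1.78691032e-01  1.30378660e+00  2.22029455e-04
  1.66416404e+00  2.60806866e-01]
```

View pics/w6.png

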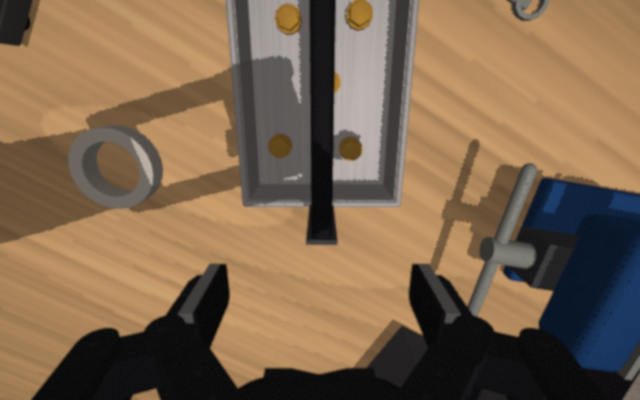

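Run:
```python
from h import *
cal=dict(np.load('w6.npz')); p,R=tool()
for n,u,v,z in [('end',321,243,.14),('end mid',321,205,.14),('bar50',321,50,.14),('bar top0',321,2,.14),('rimBL',243,207,.06),('rimBR',402,206,.06),('p',288,17,.016),('p',360,14,.016),('p',335,82,.016),('p',280,146,.016),('p',350,149,.016)]:
    q=onz('w',u,v,z,cal); print(n,q.round(4),(R.T@(q-p)).round(4))
```

```text
end [ 0.4399 -0.3799  0.14  ] [-0.0265  0.0029  0.082 ]
end mid [ 0.466  -0.3641  0.14  ] [0.004  0.0029 0.0819]
bar50 [ 0.5531 -0.3112  0.14  ] [0.1059 0.0029 0.0819]
bar top0 [ 0.5752 -0.2978  0.14  ] [0.1317 0.0029 0.0819]
rimBL [ 0.3991 -0.3143  0.06  ] [-0.0274 -0.074   0.1623]
rimBR [ 0.4816 -0.4486  0.06  ] [-0.0264  0.0837  0.1616]
p [ 0.5726 -0.2634  0.016 ] [ 0.1474 -0.0273  0.206 ]
p [ 0.6096 -0.3202  0.016 ] [0.1497 0.0404 0.2057]
p [ 0.5467 -0.3319  0.016 ] [0.0898 0.0178 0.2058]
p [ 0.462  -0.3156  0.016 ] [ 0.0258 -0.04    0.2061]
p [ 0.498  -0.3814  0.016 ] [0.0224 0.0349 0.2058]
```

Call:
step_arm:
  series:
    - [[0.2,0.3,3,0],[0,0,3,0],[0,0,1.9,0],[0,0,0,0]]

```text
t: 9.02
eef_pos: [0.4636, -0.3613, 0.1385]
ee_rot: [-0.006, 0.963, 0.271, -0.003]
contact_force: [-0.2, 0.6, -1.2]
finger_gap: 0.0856
```

Call:
step_arm:
  series:
    - [[0,0,0,0],[0,0,0,0],[0,0,0,0],[0,0,0,0],[0,0,0,0],[0,0,0,0],[0,0,0,0],[0,0,0,0]]
  gripper: 1

```text
t: 9.68
eef_pos: [0.4653, -0.3652, 0.1466]
ee_rot: [-0.0, 0.963, 0.27, 0.0]
contact_force: [-3.4, 3.8, 5.9]
finger_gap: 0.0122
```

Run:
```python
from h import *
i=get_image("side")
cv2.imwrite('pics/s7.png',cv2.resize(i[200:400,250:510],None,fx=2.5,fy=2.5)[:,:,::-1])
```

```text
(no output)
```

View pics/s7.png

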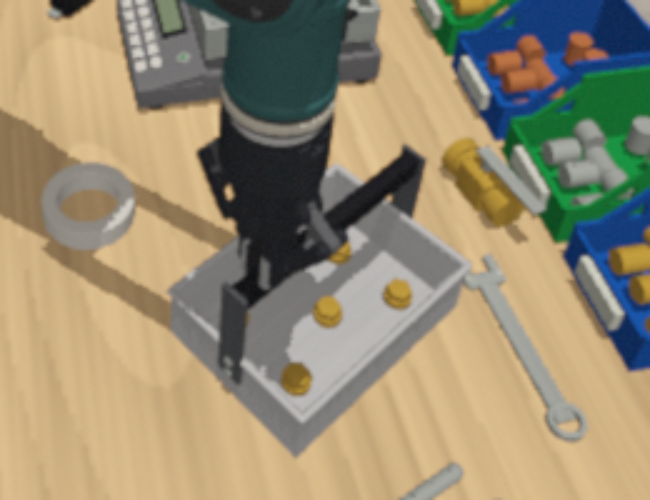

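Call:
step_arm:
  series:
    - [[0,0,0,0],[0,0,0,0],[0,0,0,0],[0,0,0,0],[0,0,0.8,0],[0,0,0,0]]
  gripper: -0.4

```text
t: 10.23
eef_pos: [0.4648, -0.3652, 0.1353]
ee_rot: [-0.001, 0.963, 0.27, -0.001]
contact_force: [0.1, -0.4, -1.1]
finger_gap: 0.0597
```

Call:
step_arm:
  series:
    - [[0,0,0,0],[0,0,0,0],[0,0,0,0],[0,0,0,0],[0,0,0,0],[0,0,0,0],[0,0,0,0]]
  gripper: 1

```text
t: 10.82
eef_pos: [0.4653, -0.3654, 0.1377]
ee_rot: [-0.0, 0.963, 0.27, -0.0]
contact_force: [-1.5, 2.4, 2.0]
finger_gap: 0.0141
```

Call:
step_arm:
  series:
    - [[0,0,-0.7,0],[0,0,-0.7,0],[0,0,-0.7,0],[0,0,-0.7,0],[0,0,-0.7,0],[0,0,0,0]]

```text
t: 11.32
eef_pos: [0.4659, -0.3664, 0.1744]
ee_rot: [0.001, 0.963, 0.27, 0.001]
contact_force: [-0.2, -0.7, -6.4]
finger_gap: 0.0141
```

Run:
```python
from h import *
s=get_state(); print(s['contact_force'],s['moment'])
i=get_image("side")
cv2.imwrite('pics/s8.png',cv2.resize(i[200:400,250:510],None,fx=2.5,fy=2.5)[:,:,::-1])
cv2.imwrite('pics/w8.png',get_image("wrist")[:,:,::-1])
```

```text
[-0.23702121 -0.6958401  -6.4099414 ] [-0.30709989  0.21370237 -0.04373611]
```

View pics/s8.png

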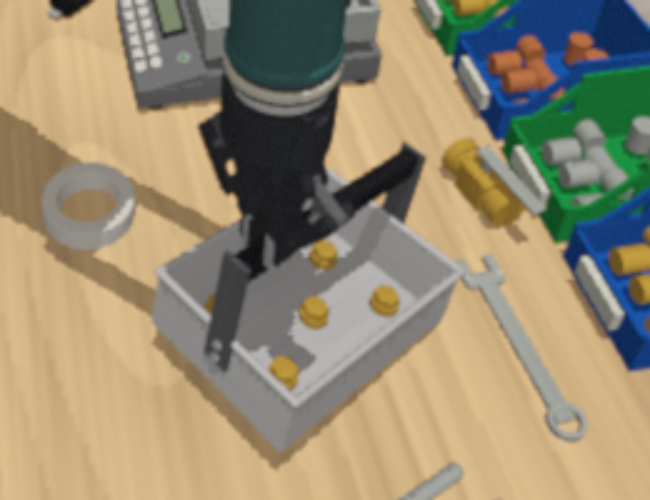

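View pics/w8.png

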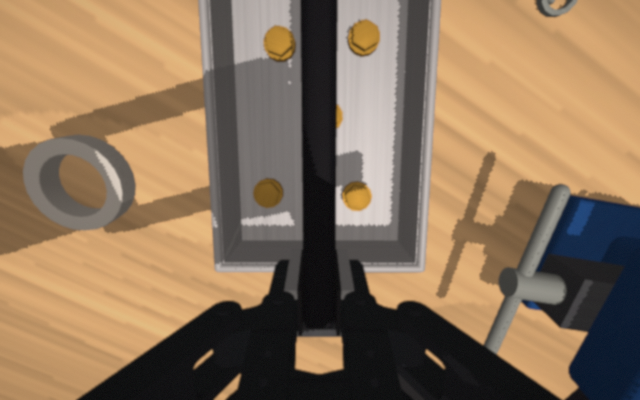

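Call:
step_arm:
  series:
    - [[0,0,-1,0],[0,0,-1,0],[0,0,-1,0],[0,0,-1,0],[0,0,-1,0],[0,0,0,0]]

```text
t: 11.92
eef_pos: [0.4665, -0.3665, 0.2265]
ee_rot: [0.003, 0.963, 0.27, 0.002]
contact_force: [1.1, -0.1, -6.0]
finger_gap: 0.0142
```

Run:
```python
from h import *
s=get_state(); print(s['contact_force'],s['moment'])
i=get_image("side")
cv2.imwrite('pics/s9.png',cv2.resize(i[180:400,250:510],None,fx=2.5,fy=2.5)[:,:,::-1])
cv2.imwrite('pics/w9.png',get_image("wrist")[:,:,::-1])
```

```text
[ 1.10453144 -0.12297107 -5.98058356] [-0.27122929  0.13806685 -0.03421096]
```

View pics/s9.png

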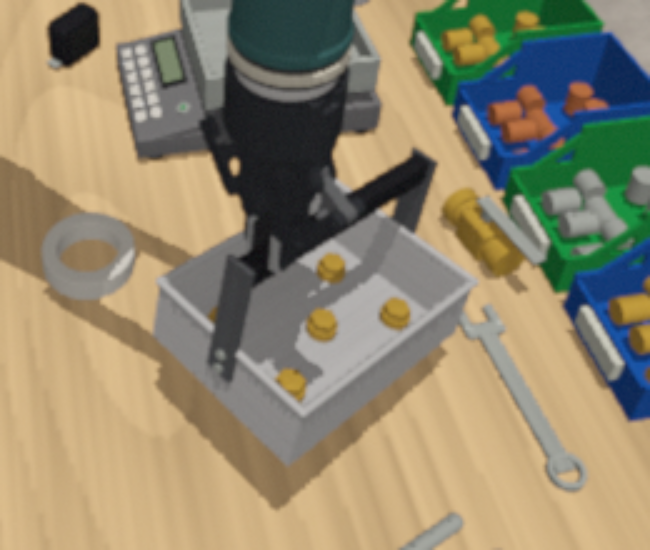

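View pics/w9.png

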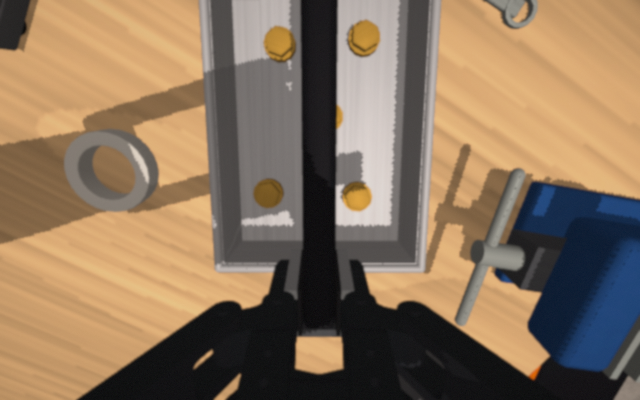

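Call:
step_arm:
  series:
    - [[0,0,-3.5,0],[0,0,-3.5,0],[0,0,0,0],[0,0,3.5,0],[0,0,0,0],[0,0,-3.5,0],[0,0,0,0],[0,0,3.5,0],[0,0,0,0],[0,0,0,0]]

```text
t: 12.85
eef_pos: [0.4644, -0.3649, 0.2549]
ee_rot: [-0.003, 0.963, 0.27, -0.002]
contact_force: [-2.1, 0.3, -6.8]
finger_gap: 0.0136
```

Run:
```python
from h import *
s=get_state(); print(s['contact_force'],s['moment'])
cv2.imwrite('pics/w10.png',get_image("wrist")[:,:,::-1])
```

```text
[-2.05239158  0.25539603 -6.83515301] [-0.10969274  0.70253091  0.11236123]
```

View pics/w10.png

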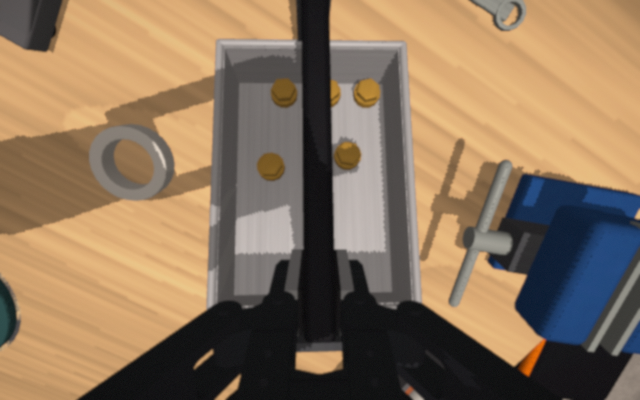

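Run:
```python
import cv2
i=cv2.imread('pics/w10.png'); cv2.imwrite('pics/w10c.png',cv2.resize(i[30:310,195:425],None,fx=2.1,fy=2.1,interpolation=cv2.INTER_CUBIC))
```

```text
(no output)
```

View pics/w10c.png

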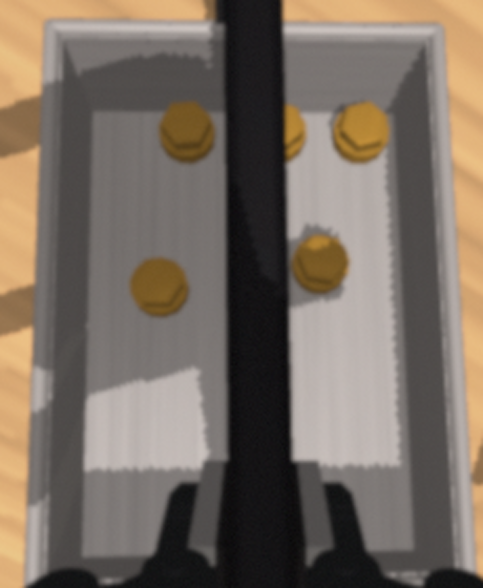

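```bash
cat >> h.py <<'E'
def pnp(obj,px,cal,p,R):
    K=np.array(cal['mtx']);E=np.array(cal['extrinsics'])
    ok,rv,tv=cv2.solvePnP(np.array(obj,float),np.array(px,float),K,None,flags=cv2.SOLVEPNP_SQPNP)
    ok,rv,tv=cv2.solvePnP(np.array(obj,float),np.array(px,float),K,None,rv,tv,True)
    F=np.diag([1,-1,-1.]); Rw=E[:3,:3]@F@cv2.Rodrigues(rv)[0]; tw=E[:3,:3]@F@tv[:,0]+E[:3,3]
    e=cv2.projectPoints(np.array(obj,float),rv,tv,K,None)[0][:,0]-px
    print('reproj',np.abs(e).max().round(1),'tilt',np.degrees(np.arccos(Rw[2,2])).round(1),'x-axis dip',np.degrees(np.arcsin(-Rw[2,0])).round(1),'y dip',np.degrees(np.arcsin(-Rw[2,1])).round(1),'yaw',np.degrees(np.arctan2(Rw[1,0],Rw[0,0])).round(1),'origin',tw.round(3))
    for n,c in dict(a=(.101,.071,.004),b=(.101,-.071,.004)).items(): print(n,(Rw@c+tw).round(3))
    print('lowedge z',(Rw@[.105,0,0]+tw)[2].round(3),'grip in tote',(Rw.T@(p-R[:,2]*.011-tw)).round(3))
    return Rw,tw
E
python3 - <<'E'
from h import *
p,R=tool(); cal=get_calibration('wrist'); print(get_state()['moment'],get_state()['eef_pos'],get_state()['t'])
f=lambda x,y:(195+x/2.1,30+y/2.1)
o=[(.101,.071,.004),(.101,-.071,.004),(-.101,.071,.004),(-.101,-.071,.004),(.105,.075,.06),(.105,-.075,.06)]
Rw,tw=pnp(o,[f(92,112),f(386,112),f(82,556),f(414,552),f(46,20),f(442,25)],cal,p,R)
for u,v in [(187,130),(285,132),(360,130),(158,287),(320,263)]:
    a,d=ray('w',*f(u,v),cal); a=Rw.T@(a-tw); d=Rw.T@d; print((a+d*(.014-a[2])/d[2]).round(3))
E
```

```text
[-0.34717939  0.35106007 -0.07256836] [ 0.4650611 -0.3658968  0.2571241] 12.9
reproj 3.1 tilt 28.1 x-axis dip 27.9 y dip -2.9 yaw 32.5 origin [ 0.462 -0.361  0.101]
a [ 0.502 -0.251  0.061]
b [ 0.575 -0.373  0.054]
lowedge z 0.052 grip in tote [-0.078  0.002  0.148]
[0.085 0.025 0.014]
[ 0.084 -0.019  0.014]
[ 0.086 -0.053  0.014]
[0.013 0.038 0.014]
[ 0.023 -0.033  0.014]
```

Call:
step_arm:
  series:
    - [[0,0,-0.6,0],[0,0,-1.3,0],[0,0,-1.5,0],[0,0,-1.5,0],[0,0,-1.5,0],[0,0,-1.5,0],[0,0,-1.5,0],[0,0,-1.3,0],[0,0,-0.6,0],[0,0,0,0]]

```text
t: 13.73
eef_pos: [0.4663, -0.3663, 0.3754]
ee_rot: [0.004, 0.963, 0.27, 0.003]
contact_force: [0.5, 0.2, -6.5]
finger_gap: 0.0134
```

Run:
```python
from h import *
p,R=tool(); s=get_state(); print(s['contact_force'],s['moment'],p,s['joint_pos'])
i=get_image("wrist")[:,:,::-1]
cv2.imwrite('pics/w11c.png',cv2.resize(i[30:310,195:425],None,fx=2.1,fy=2.1,interpolation=cv2.INTER_CUBIC))
```

```text
[ 0.52506397  0.15191235 -6.50270912] [-0.09744637  0.10346925  0.06513958] [ 0.46633871 -0.36630108  0.37538712] [-7.61536385e-01  1.95413048e-01  9.80908728e-01  2.36691823e-04
  1.95584439e+00  2.62400794e-01]
```

View pics/w11c.png

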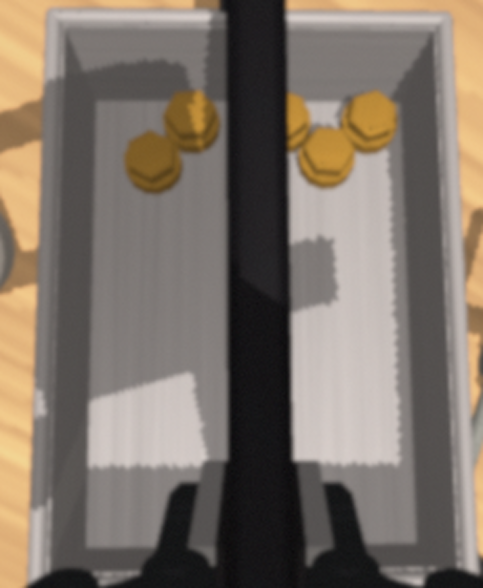

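Call:
step_arm:
  series:
    - [[0,0,0,-0.07],[0,0,0,-0.11],[0,0,0,-0.12],[0,0,0,-0.12],[0,0,0,-0.12],[0,0,0,-0.12],[0,0,0,-0.12],[0,0,0,-0.11],[0,0,0,-0.09],[0,0,0,-0.05]]

```text
t: 14.62
eef_pos: [0.4655, -0.3657, 0.3694]
ee_rot: [-0.0, 0.704, 0.711, -0.0]
contact_force: [0.0, -0.2, -7.5]
finger_gap: 0.0138
```

Call:
step_arm:
  series:
    - [[1,-0.5,0,0],[2.4,-1,0,0],[2.6,-1,0,0],[2.6,-1,0,0],[2.6,-1,0,0],[2.6,-1,0,0],[2.6,-1,0,0],[2.6,-1,0,0],[2.6,-1,0,0],[1.5,-0.5,0,0]]

```text
t: 15.45
eef_pos: [0.3725, -0.1326, 0.3705]
ee_rot: [-0.0, 0.704, 0.71, 0.0]
contact_force: [-1.3, 2.2, -6.7]
finger_gap: 0.0138
```

Call:
step_arm:
  series:
    - [[0,0,0,0],[0,2,0,0],[0,4,0,0],[0,4,0,0],[0,4,0,0],[0,0,0,0],[0,0,0,0],[0,0,0,0]]

```text
t: 16.12
eef_pos: [0.5137, -0.1348, 0.3685]
ee_rot: [-0.002, 0.705, 0.709, -0.002]
contact_force: [-2.0, 0.2, -6.8]
finger_gap: 0.0136
```

Run:
```python
from h import *
p,R=tool(); s=get_state(); print(s['contact_force'],s['moment'],p,np.degrees(np.arctan2(R[1,0],R[0,0])))
i=get_image("wrist")[:,:,::-1]
cv2.imwrite('pics/w12c.png',cv2.resize(i[30:310,195:425],None,fx=2.1,fy=2.1,interpolation=cv2.INTER_CUBIC))
```

```text
[-2.03448436  0.24904255 -6.84732715] [-0.25036692  0.54911087  0.09867065] [ 0.51368767 -0.13478073  0.36850264] 90.32961618917682
```

View pics/w12c.png

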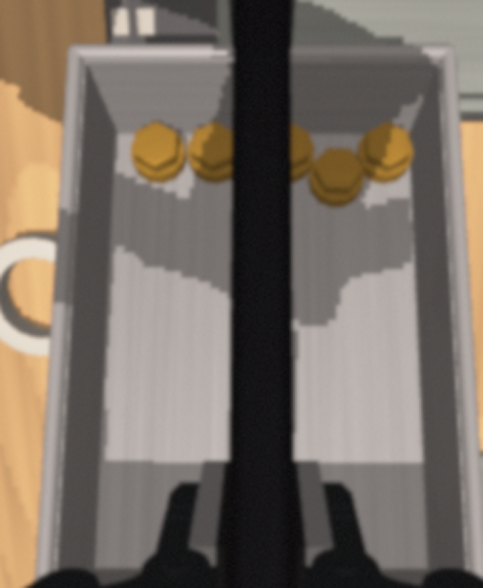

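Call:
step_arm:
  series:
    - [[0,-0.6,0,-0.02],[0,-1.2,0,-0.04],[0,-1.7,0,-0.05],[0,-2,0,-0.06],[0,-2,0,-0.06],[0,-2,0,-0.06],[0,-1.8,0,-0.05],[0,-1.4,0,-0.04],[0,-1,0,-0.03],[0,-0.5,0,-0.02]]

```text
t: 17.0
eef_pos: [0.3731, -0.162, 0.372]
ee_rot: [0.002, 0.537, 0.843, -0.0]
contact_force: [-0.7, -0.1, -7.1]
finger_gap: 0.0137
```

Call:
step_arm:
  series:
    - [[0,1,0,0.02],[0,2,0,0.05],[0,3,0,0.08],[0,4,0,0.11],[0,4.1,0,0.12],[0,-2,0,-0.04],[0,0,0,0],[0,0,0,0],[0,0,0,0]]

```text
t: 17.75
eef_pos: [0.4878, -0.1219, 0.3727]
ee_rot: [0.001, 0.673, 0.74, -0.0]
contact_force: [-2.9, -1.0, -6.3]
finger_gap: 0.0119
```

Run:
```python
from h import *
p,R=tool(); s=get_state(); print(s['contact_force'],s['moment'],p,np.degrees(np.arctan2(R[1,0],R[0,0])))
i=get_image("wrist")[:,:,::-1]
cv2.imwrite('pics/w13c.png',cv2.resize(i[30:310,195:425],None,fx=2.1,fy=2.1,interpolation=cv2.INTER_CUBIC))
```

```text
[-2.94936323 -1.02564758 -6.33480565] [-0.26633935  0.80257952  0.01135351] [ 0.48778567 -0.12188794  0.37274942] 95.40393063950381
```

View pics/w13c.png

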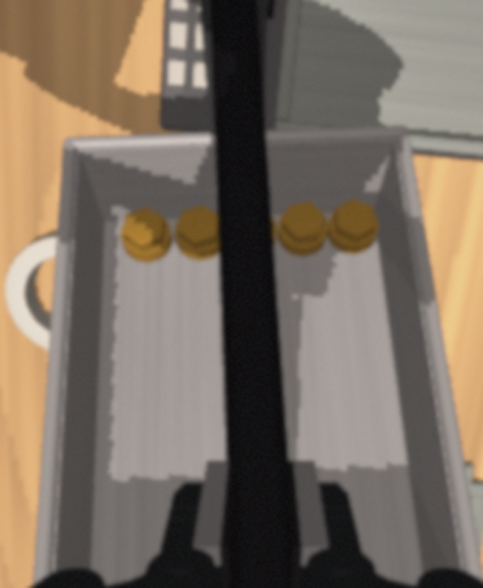

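Run:
```python
from h import *
p,R=tool(); cal=get_calibration('wrist')
f=lambda x,y:(195+x/2.1,30+y/2.1)
o=[(.101,.071,.004),(.101,-.071,.004),(.105,.075,.06),(.105,-.075,.06)]
Rw,tw=pnp(o,[f(108,208),f(375,198),f(64,140),f(410,130)],cal,p,R)
i=get_image("side")
print(get_state()['finger_gap'])
cv2.imwrite('pics/s13.png',cv2.resize(i[20:300,200:520],None,fx=2.2,fy=2.2)[:,:,::-1])
cv2.imwrite('pics/w13.png',get_image("wrist")[:,:,::-1])
```

```text
reproj 1.6 tilt 33.3 x-axis dip 33.3 y dip -0.6 yaw 97.6 origin [ 0.486 -0.164  0.206]
a [ 0.404 -0.087  0.155]
b [ 0.545 -0.069  0.153]
lowedge z 0.148 grip in tote [-0.063 -0.005  0.172]
0.011774606089551531
```

View pics/s13.png

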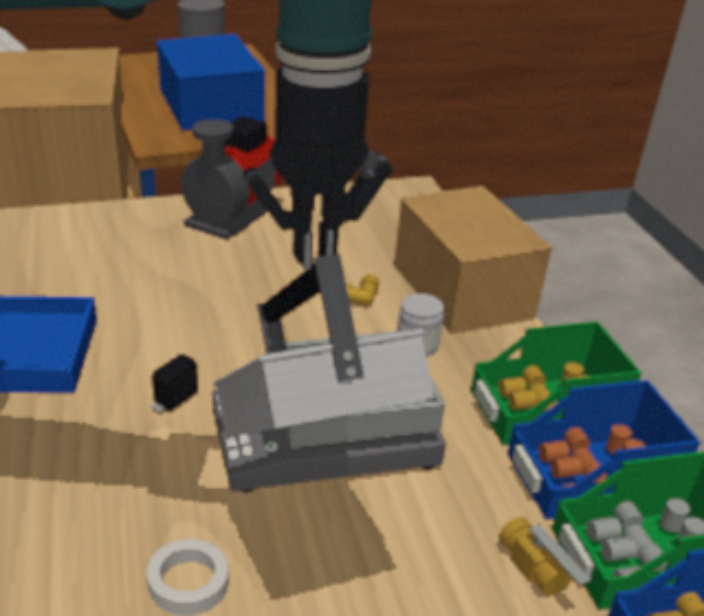

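View pics/w13.png

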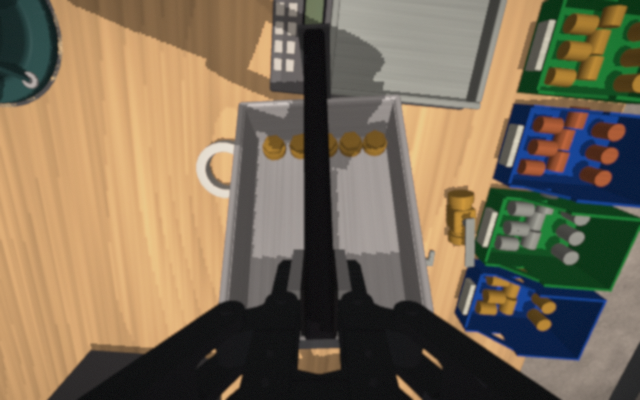

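Call:
step_arm:
  series:
    - [[-0.4,0,0,0.03],[-0.8,0.2,0,0.03],[-1.2,0.3,0,0.03],[-1.6,0.4,0,0],[-2,0.4,0,0],[-2,0.4,0,0],[-2,0.4,0,0],[-2,0.4,0,0],[-2,0.4,0,0],[-2,0.4,0,0]]

```text
t: 18.73
eef_pos: [0.5252, -0.284, 0.3697]
ee_rot: [-0.0, 0.706, 0.708, -0.0]
contact_force: [-0.7, -0.0, -7.8]
finger_gap: 0.0119
```

Call:
step_arm:
  series:
    - [[-2,0.4,0,0],[-2,0.3,0,0],[-2,0,0.5,0],[-2,0,1,0],[-1.6,0,1.3,0],[-1.2,0,1.3,0],[-0.8,0,1.3,0],[-0.4,0,1.3,0],[0,0,1.3,0],[0,0,1,0]]

```text
t: 19.57
eef_pos: [0.5325, -0.4005, 0.2775]
ee_rot: [-0.002, 0.705, 0.709, 0.0]
contact_force: [0.9, 0.5, -7.9]
finger_gap: 0.0118
```

Call:
step_arm:
  series:
    - [[0,0,1,0],[0,0,1,0],[0,0,0.5,0],[0,0,0,0]]

```text
t: 19.9
eef_pos: [0.5326, -0.4003, 0.2534]
ee_rot: [-0.002, 0.705, 0.709, -0.0]
contact_force: [-0.0, 0.2, -8.0]
finger_gap: 0.0118
```

Run:
```python
from h import *
p,R=tool(); print(p,get_state()['contact_force'],get_state()['moment'],get_state()['finger_gap'])
i=get_image("side")
cv2.imwrite('pics/s14.png',cv2.resize(i[150:400,230:520],None,fx=2.2,fy=2.2)[:,:,::-1])
```

```text
[ 0.53259035 -0.40025588  0.25336908] [-0.03684001  0.20786661 -8.01316566] [-0.04005427  0.08414244  0.02532969] 0.011809478994194713
```

View pics/s14.png

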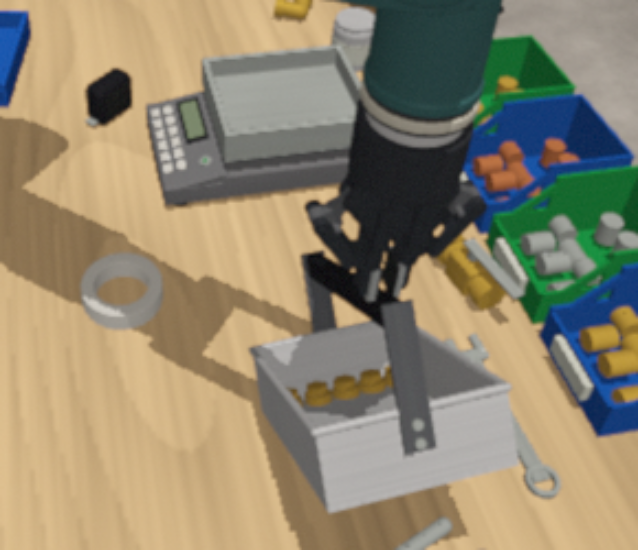

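Call:
step_arm:
  series:
    - [[0,0,1,0],[0,0,1,0],[0,0,1,0],[0,0,1,0],[0,0,1,0],[0,0,1,0],[0,0,1,0],[0,0,1,0],[0,0,0,0]]

```text
t: 20.7
eef_pos: [0.5377, -0.4082, 0.2012]
ee_rot: [0.021, 0.706, 0.708, -0.0]
contact_force: [-10.4, 4.4, 48.0]
finger_gap: 0.0001
```

Run:
```python
from h import *
i=get_image("side")
cv2.imwrite('pics/s15.png',cv2.resize(i[150:400,230:520],None,fx=2.2,fy=2.2)[:,:,::-1])
```

```text
(no output)
```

View pics/s15.png

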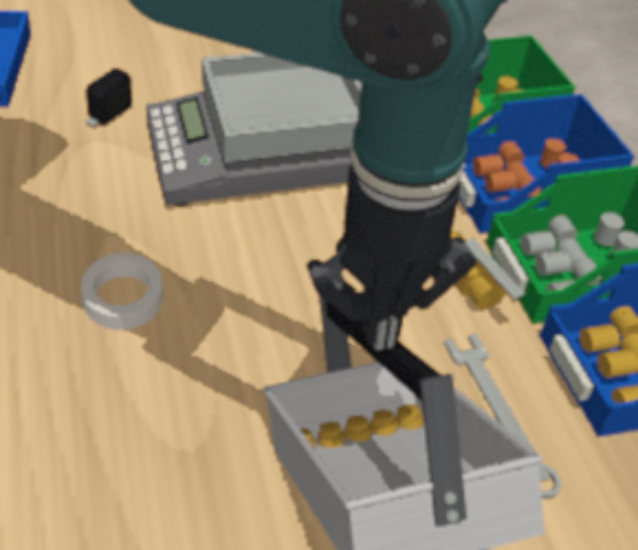

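Run:
```python
from h import *
s=get_state(); print(s['contact_force'],s['eef_pos'],s['t'])
i=get_image("top")
cv2.imwrite('pics/t15.png',cv2.resize(i[90:250,330:530],None,fx=3.5,fy=3.5)[:,:,::-1])
cv2.imwrite('pics/w15.png',get_image("wrist")[:,:,::-1])
```

```text
[-7.78494358  2.79986867 46.06449517] [ 0.53755704 -0.4078575   0.20059329] 20.75
```

View pics/t15.png

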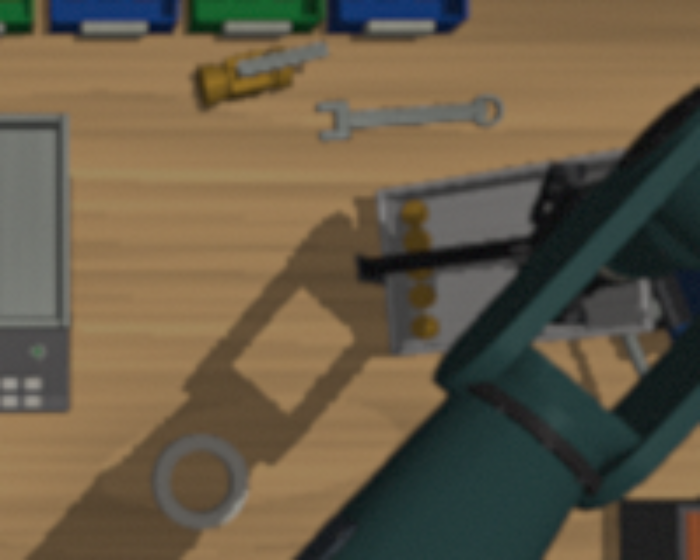

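View pics/w15.png

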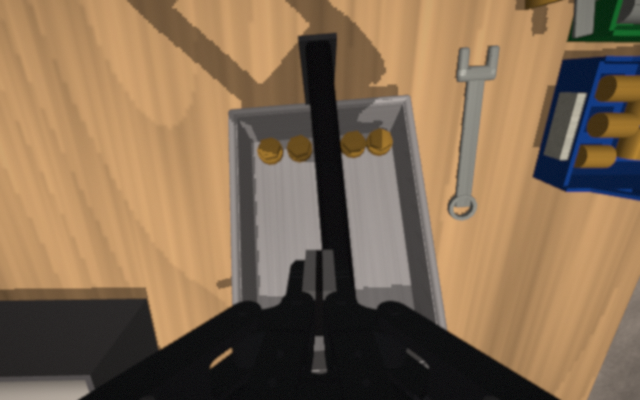

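Call:
step_arm:
  series:
    - [[0,0,-1,0],[0,0,-2,0],[0,0,-2,0],[0,0,-3,0],[0,0,-2,0],[0,0,0,0],[0,0,0,0]]
  gripper: 0.2

```text
t: 21.43
eef_pos: [0.5338, -0.4019, 0.2797]
ee_rot: [0.004, 0.705, 0.709, 0.0]
contact_force: [0.9, -0.7, 0.8]
finger_gap: 0.0341
```

Run:
```python
from h import *
np.savez('w16.npz',**{k:np.array(v) for k,v in get_calibration("wrist").items()})
cv2.imwrite('pics/w16.png',get_image("wrist")[:,:,::-1])
i=get_image("side")
cv2.imwrite('pics/s16.png',cv2.resize(i[200:400,230:520],None,fx=2.2,fy=2.2)[:,:,::-1])
```

```text
(no output)
```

View pics/w16.png

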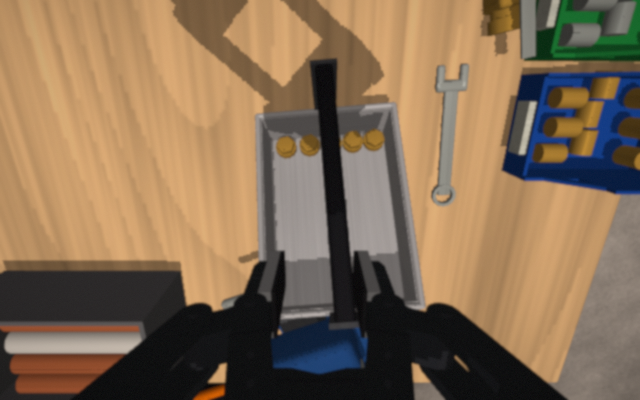

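View pics/s16.png

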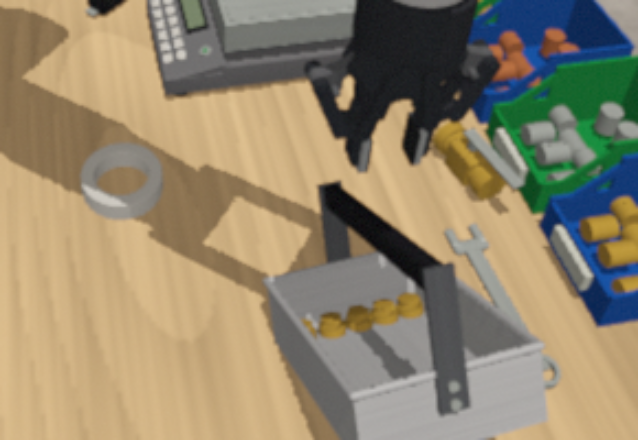

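Run:
```python
import cv2
i=cv2.imread('pics/w16.png'); cv2.imwrite('pics/w16c.png',cv2.resize(i[40:340,230:440],None,fx=2.6,fy=2.6,interpolation=cv2.INTER_CUBIC)[:780,:546][:600])
```

```text
(no output)
```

View pics/w16c.png

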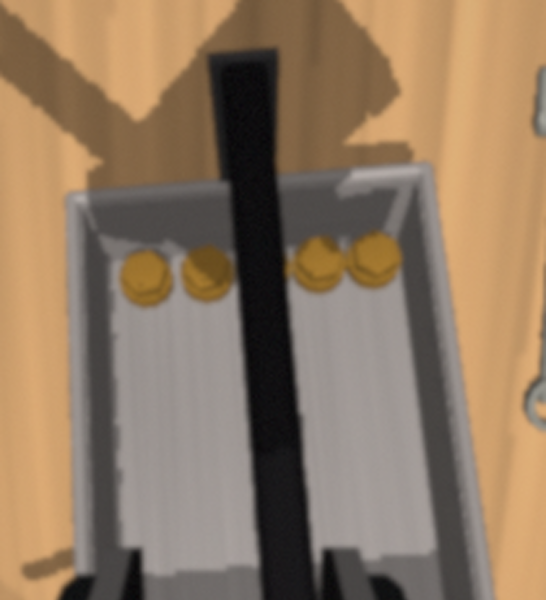

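Run:
```python
from h import *
p,R=tool(); cal=dict(np.load('w16.npz'))
f=lambda x,y:(230+x/2.6,40+y/2.6)
o=[(.101,.071,.004),(.101,-.071,.004),(.105,.075,.06),(.105,-.075,.06),(.107,.008,.14),(.107,-.008,.14),(-.107,.008,.14),(-.107,-.008,.14)]
Rw,tw=pnp(o,[f(110,258),f(398,245),f(68,197),f(432,165),f(210,55),f(279,48),(330,327),(358,324)],cal,p,R)
for x in(-.107,-.08,0,.08): print(x,(Rw@[x,0,.14]+tw).round(3),(R.T@(Rw@[x,0,.128]+tw-p)).round(4))
print('near low',(Rw@[-.105,.075,0]+tw).round(3),(Rw@[-.105,-.075,0]+tw).round(3))
```

```text
reproj 4.0 tilt 34.4 x-axis dip 34.4 y dip 0.5 yaw 94.2 origin [ 0.553 -0.461  0.062]
a [ 0.476 -0.382  0.008]
b [ 0.617 -0.37   0.009]
lowedge z 0.003 grip in tote [-0.076  0.013  0.22 ]
-0.107 [ 0.552 -0.471  0.238] [-0.0763  0.0191  0.0471]
-0.08 [ 0.55  -0.448  0.223] [-0.0541  0.0176  0.0624]
0 [ 0.545 -0.383  0.178] [0.0118 0.0132 0.1075]
0.08 [ 0.541 -0.317  0.132] [0.0777 0.0087 0.1527]
near low [ 0.484 -0.554  0.121] [ 0.634 -0.542  0.122]
```

Call:
step_arm:
  series:
    - [[1.2,1.3,2,-0.07],[0,0,3,0],[0,0,3,0],[0,0,2.5,0],[0,0,1.3,0],[0,0,0,0]]
  gripper: -0.7

```text
t: 22.03
eef_pos: [0.5435, -0.3872, 0.1507]
ee_rot: [-0.006, 0.68, 0.733, -0.0]
contact_force: [-0.9, 0.2, -0.1]
finger_gap: 0.0728
```

Run:
```python
from h import *
np.savez('w17.npz',**{k:np.array(v) for k,v in get_calibration("wrist").items()})
cv2.imwrite('pics/w17.png',get_image("wrist")[:,:,::-1])
i=get_image("side")
cv2.imwrite('pics/s17.png',cv2.resize(i[200:400,230:520],None,fx=2.2,fy=2.2)[:,:,::-1])
```

```text
(no output)
```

View pics/w17.png

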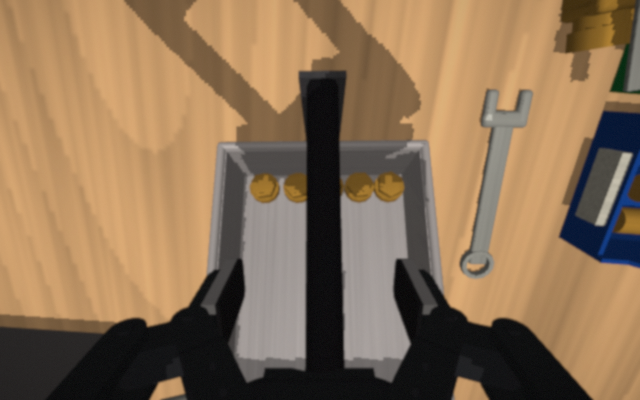

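View pics/s17.png

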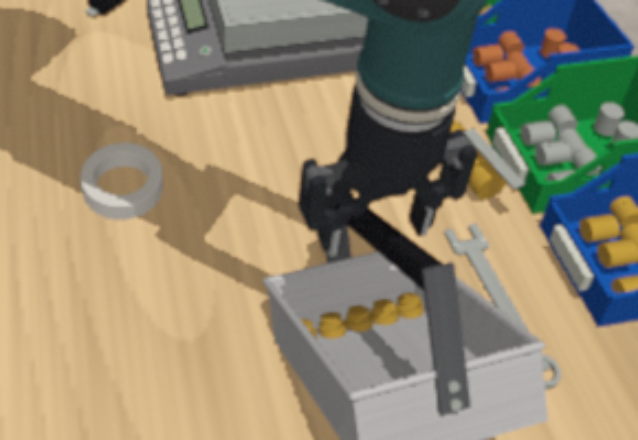

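Call:
step_arm:
  series:
    - [[0,0,0,0],[0,0,0,0],[0,0,0,0],[0,0,0,0],[0,0,0,0],[0,0,0,0],[0,0,0,0]]
  gripper: 1

```text
t: 22.72
eef_pos: [0.5461, -0.3894, 0.1587]
ee_rot: [0.001, 0.68, 0.734, -0.0]
contact_force: [0.1, 0.7, 4.6]
finger_gap: 0.0151
```

Call:
step_arm:
  series:
    - [[0,0,-0.7,0],[0,0,-1.2,0],[0,0,-1.2,0],[0.6,0,-1,0],[1.2,0,-0.8,0],[2,0,0,0],[2.5,0,0,0],[2.5,0,0,0],[1.8,0,0,0],[0.8,0,0,0]]

```text
t: 23.55
eef_pos: [0.537, -0.2712, 0.2071]
ee_rot: [-0.001, 0.679, 0.735, 0.001]
contact_force: [-0.5, 0.2, -6.6]
finger_gap: 0.0151
```

Run:
```python
from h import *
print(get_state()['moment'])
i=get_image("side")
cv2.imwrite('pics/s18.png',cv2.resize(i[150:400,230:520],None,fx=2.2,fy=2.2)[:,:,::-1])
```

```text
[ 0.09689291  0.00651211 -0.00638143]
```

View pics/s18.png

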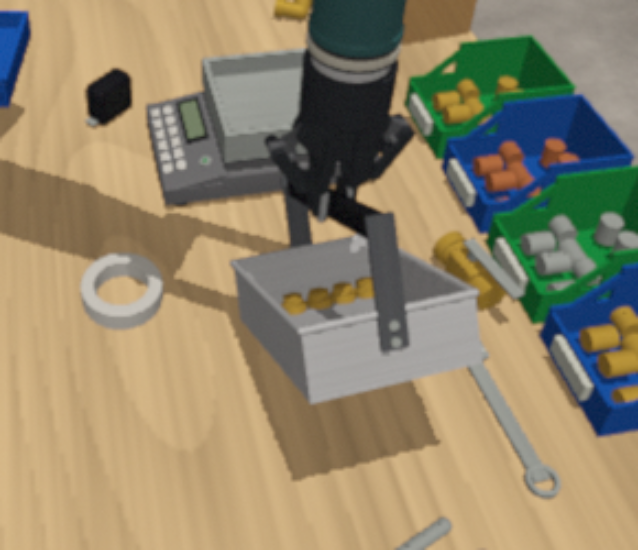

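Call:
step_arm:
  series:
    - [[0,0,1,0],[0,0,1,0],[0,0,1,0],[0,0,1,0],[0,0,1,0],[0,0,1,0],[0,0,0.8,0],[0,0,0.5,0],[0,0,0,0]]

```text
t: 24.35
eef_pos: [0.5386, -0.2879, 0.1549]
ee_rot: [0.016, 0.681, 0.732, -0.006]
contact_force: [-20.0, -9.9, 52.2]
finger_gap: 0.0149
```

Run:
```python
from h import *
i=get_image("side")
cv2.imwrite('pics/s19.png',cv2.resize(i[150:400,230:520],None,fx=2.2,fy=2.2)[:,:,::-1])
print(get_state()['moment'],get_state()['contact_force'])
```

```text
[-1.41888568  4.20855324  0.35007726] [-20.05265652  -9.56349929  51.37395292]
```

View pics/s19.png

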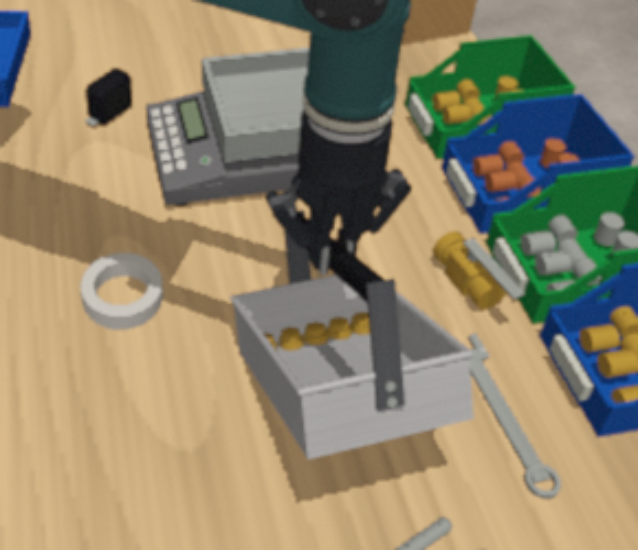

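Call:
step_arm:
  series:
    - [[0,0,-0.8,0],[0,0,-0.6,0],[0,0,0,0]]

```text
t: 24.65
eef_pos: [0.5392, -0.28, 0.1546]
ee_rot: [0.007, 0.681, 0.733, -0.001]
contact_force: [-3.9, -5.0, 17.5]
finger_gap: 0.0146
```

Call:
step_arm:
  series:
    - [[0,0,0,0],[0,0,0,0],[0,0,0.8,0],[0,0,1,0],[0,0,0.7,0],[0,0,0,0]]
  gripper: 0.5

```text
t: 25.15
eef_pos: [0.5357, -0.2742, 0.118]
ee_rot: [-0.003, 0.68, 0.734, -0.0]
contact_force: [-0.3, 0.2, -0.1]
finger_gap: 0.0215
```

Run:
```python
from h import *
i=get_image("side")
cv2.imwrite('pics/s20.png',cv2.resize(i[150:400,230:520],None,fx=2.2,fy=2.2)[:,:,::-1])
np.savez('w20.npz',**{k:np.array(v) for k,v in get_calibration("wrist").items()})
cv2.imwrite('pics/w20.png',get_image("wrist")[:,:,::-1])
```

```text
(no output)
```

View pics/s20.png

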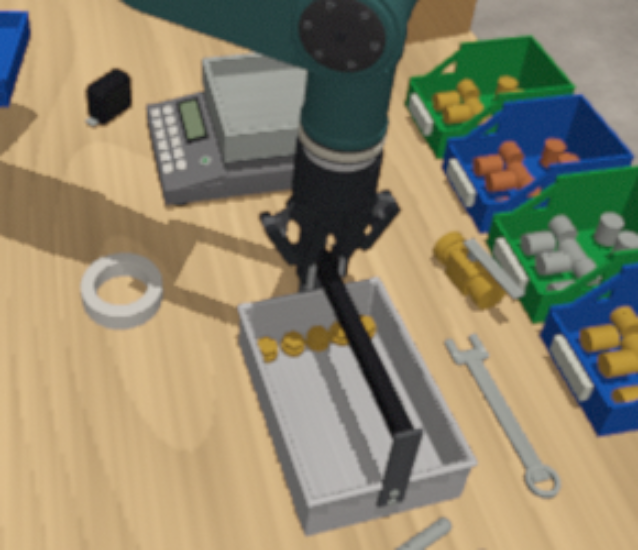

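View pics/w20.png

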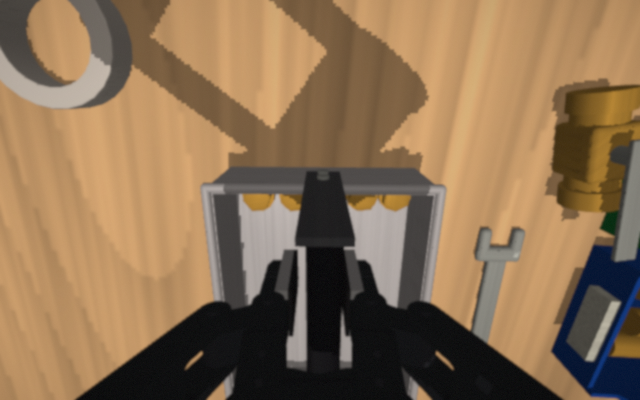

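Run:
```python
from h import *
cal=dict(np.load('w20.npz')); p,R=tool()
for u,v,z in [(204,186,.06),(444,187,.06),(322,240,.14),(322,172,.14),(258,196,.02),(396,196,.02),(290,196,.02),(363,196,.02)]:
    q=onz('w',u,v,z,cal); print(q.round(4),(R.T@(q-p)).round(4))
```

```text
[ 0.4611 -0.2541  0.06  ] [ 0.0263 -0.0735  0.0607]
[ 0.6134 -0.243   0.06  ] [0.0258 0.0792 0.0604]
[ 0.5354 -0.2469  0.14  ] [ 0.028   0.0009 -0.0194]
[ 0.5332 -0.2193  0.14  ] [ 0.0557  0.0008 -0.0194]
[ 0.4884 -0.272   0.02  ] [ 0.0063 -0.0476  0.1006]
[ 0.595  -0.2637  0.02  ] [0.0065 0.0594 0.1004]
[ 0.5131 -0.2701  0.02  ] [ 0.0064 -0.0228  0.1006]
[ 0.5695 -0.2657  0.02  ] [0.0064 0.0338 0.1004]
```

Call:
step_arm:
  series:
    - [[0,0,0,0],[0,0,0,0],[0,0,0,0],[0.8,0,0,0],[1.6,0,0,0],[2,0,0,0],[2,0,0,0],[2,0,0,0],[2,0,0,0],[1.5,0,0,0]]
  gripper: 1

```text
t: 26.08
eef_pos: [0.5271, -0.1545, 0.1217]
ee_rot: [-0.001, 0.679, 0.734, -0.0]
contact_force: [-0.1, -1.4, -6.3]
finger_gap: 0.0146
```

Call:
step_arm:
  series:
    - [[0.8,0,0,0],[0,0,0,0],[-1.5,0,0,0],[-3,0,0,0],[-4.1,0,0,0],[-4.1,0,0,0],[0.5,0,0,0],[0,0,0,0],[0,0,0,0]]

```text
t: 26.83
eef_pos: [0.5362, -0.2718, 0.1217]
ee_rot: [-0.0, 0.68, 0.733, -0.0]
contact_force: [-0.3, -0.7, -6.6]
finger_gap: 0.0149
```

Run:
```python
from h import *
i=get_image("side")
cv2.imwrite('pics/s21.png',cv2.resize(i[150:400,230:520],None,fx=2.2,fy=2.2)[:,:,::-1])
```

```text
(no output)
```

View pics/s21.png

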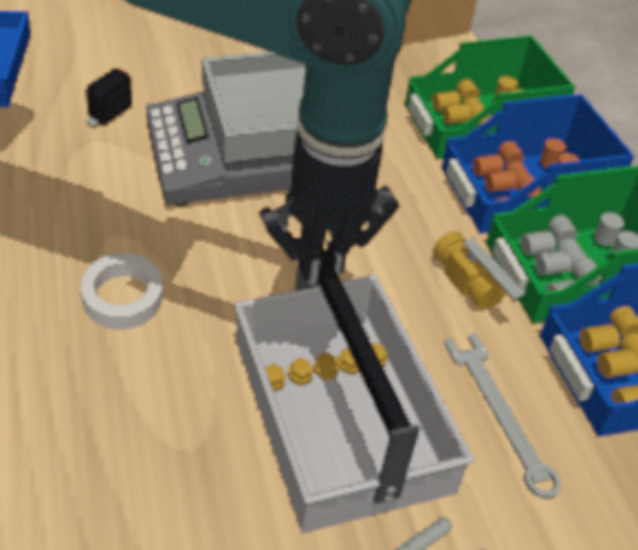

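Call:
step_arm:
  series:
    - [[0,0,0.3,0],[0,0,0,0]]

```text
t: 27.05
eef_pos: [0.5366, -0.2705, 0.1214]
ee_rot: [0.001, 0.68, 0.734, -0.001]
contact_force: [-3.8, -1.4, 1.7]
finger_gap: 0.0152
```

Call:
step_arm:
  series:
    - [[0,0,0,0],[0,0,0,0],[-1,0,-3,0],[-1.5,0,-4,0],[-1.5,0,-4,0],[0,0,0,0],[0,0,0,0]]
  gripper: 0.2

```text
t: 27.63
eef_pos: [0.5418, -0.3109, 0.2325]
ee_rot: [0.005, 0.68, 0.733, 0.001]
contact_force: [-0.1, -0.2, -0.4]
finger_gap: 0.0343
```

Run:
```python
from h import *
np.savez('w22.npz',**{k:np.array(v) for k,v in get_calibration("wrist").items()})
cv2.imwrite('pics/w22.png',get_image("wrist")[:,:,::-1])
```

```text
(no output)
```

View pics/w22.png

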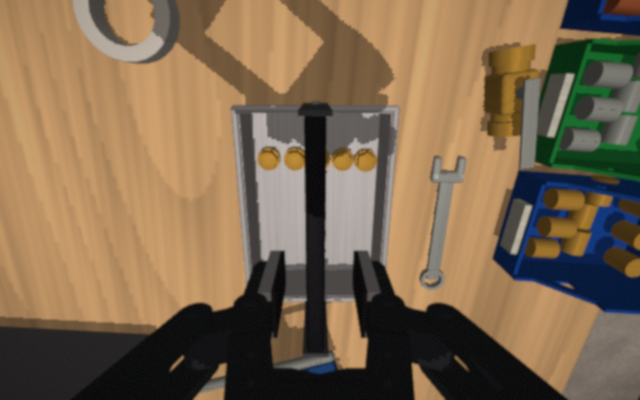

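Run:
```python
from h import *
cal=dict(np.load('w22.npz')); p,R=tool()
P=[onz('w',u,v,.06,cal) for u,v in [(233,107),(398,107),(247,299),(384,298)]]
print([q[:2].round(4).tolist() for q in P])
f=(P[0]+P[1])/2; n=(P[2]+P[3])/2; ax=(f-n)/np.linalg.norm(f-n); print('len',np.linalg.norm(f-n),'wid',np.linalg.norm(P[0]-P[1]),np.linalg.norm(P[2]-P[3]),'yaw',np.degrees(np.arctan2(ax[1],ax[0])),'toolyaw',np.degrees(np.arctan2(R[1,0],R[0,0])))
c=(f+n)/2; Y=np.array([-ax[1],ax[0],0]); print('ctr',c)
for u,v in [(269,158),(294,158),(343,159),(366,160)]:
    q=onz('w',u,v,.018,cal); print('plug',q[:2].round(4),((q-c)@ax).round(4),((q-c)@Y).round(4),'tool',(R.T@(q-p)).round(4))
t=c+ax*.082+Y*(-.045); t[2]=.03; print('tgt',t,(R.T@(t-p)).round(4))
```

```text
[[0.4593, -0.2497], [0.6117, -0.2382], [0.4724, -0.4611], [0.6293, -0.4488]]
len 0.21156950625571427 wid 0.15283767466314085 0.15738678479205923 yaw 94.15656507051133 toolyaw 94.38293000909358
ctr [ 0.54315703 -0.34943292  0.06      ]
plug [ 0.488  -0.3045] 0.0488 0.0517 tool [ 0.0098 -0.053   0.2112]
plug [ 0.5156 -0.3025] 0.0488 0.024 tool [ 0.0098 -0.0253  0.2113]
plug [ 0.57   -0.2995] 0.0478 -0.0304 tool [0.0085 0.0291 0.2115]
plug [ 0.5957 -0.2988] 0.0467 -0.0561 tool [0.0073 0.0548 0.2116]
tgt [ 0.58209514 -0.26438691  0.03      ] [0.0426 0.0439 0.1995]
```

Call:
step_arm:
  series:
    - [[0,0,0,0.12],[0,0,0,0.12],[0,0,0,0.12],[0,0,0,0.12],[0,0,0,0.12],[0,0,0,0.12],[0,0,0,0.12],[0,0,0,0.12],[0,0,0,0.12],[0,0,0,0.12]]
  gripper: 1

```text
t: 28.52
eef_pos: [0.5394, -0.3082, 0.2249]
ee_rot: [-0.002, 0.976, 0.219, -0.001]
contact_force: [1.0, -0.1, -0.2]
finger_gap: -0.0004
```

Call:
step_arm:
  series:
    - [[0,0,0,0.12],[0,0,0,0.12],[0,0,0,0.12],[0,0,0,0.015],[2.7,-2.1,0,0],[2.75,-2.1,0,0],[0,0,0,0],[0,0,0,0]]

```text
t: 29.18
eef_pos: [0.5917, -0.2617, 0.2254]
ee_rot: [-0.001, 0.999, 0.039, -0.001]
contact_force: [0.1, -0.5, -0.3]
finger_gap: 0.0003
```

Run:
```python
from h import *
p,R=tool(); print(p,np.degrees(np.arctan2(R[1,0],R[0,0]))); need([.5932,-.2646],.02)
np.savez('w23.npz',**{k:np.array(v) for k,v in get_calibration("wrist").items()})
cv2.imwrite('pics/w23.png',get_image("wrist")[:,:,::-1])
```

```text
[ 0.59169064 -0.26169921  0.22540555] 4.442080764455575
need cm [ 0.18  0.33 20.54]
```

View pics/w23.png

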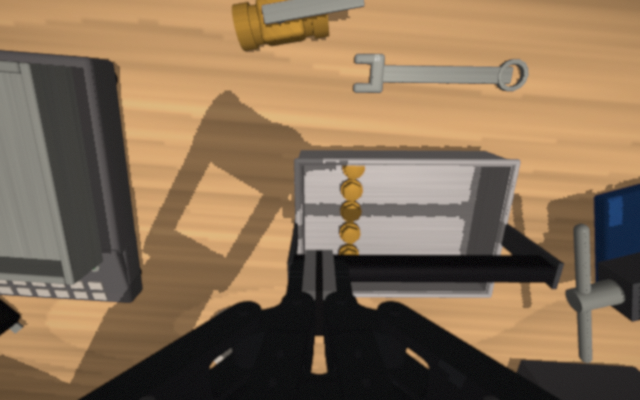

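Call:
step_arm:
  series:
    - [[0.2,0.2,2,0],[0,0,4,0],[0,0,4,0],[0,0,4,0],[0,0,4,0],[0,0,2,0],[0,0,0.6,0],[0,0,0,0]]

```text
t: 29.9
eef_pos: [0.5929, -0.2676, 0.0249]
ee_rot: [0.001, 0.999, 0.036, 0.001]
contact_force: [-4.3, 0.1, 10.9]
finger_gap: 0.0003
```

Run:
```python
from h import *
print(get_state()['contact_force'],get_state()['moment'])
cv2.imwrite('pics/w24.png',get_image("wrist")[:,:,::-1])
i=get_image("side")
cv2.imwrite('pics/s24.png',cv2.resize(i[150:400,230:520],None,fx=2.2,fy=2.2)[:,:,::-1])
```

```text
[-4.26159437  0.08897715 10.93068446] [0.34999261 0.59453696 0.07877758]
```

View pics/w24.png

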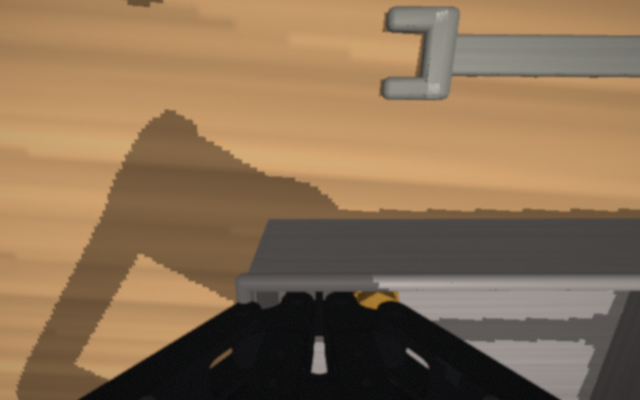

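View pics/s24.png

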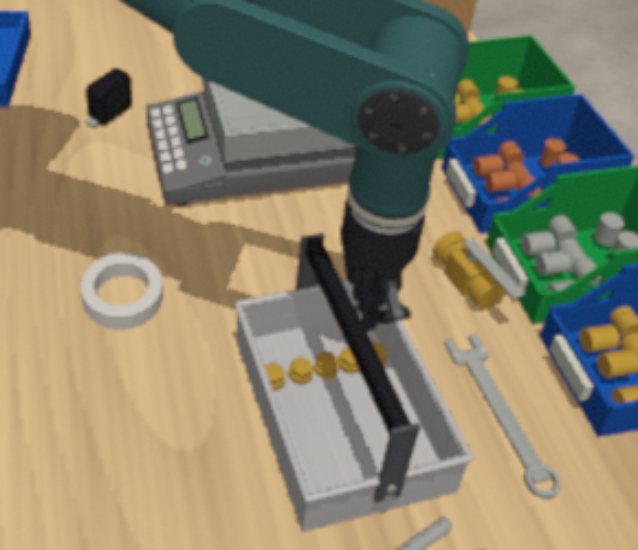

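Call:
step_arm:
  series:
    - [[0,0.3,-0.4,0],[0,1,0,0],[0,1,0,0],[0,1,0,0],[0,0.9,0,0],[0,0.5,0,0],[0,0,0,0]]

```text
t: 30.58
eef_pos: [0.5962, -0.3143, 0.0247]
ee_rot: [0.0, 0.999, 0.035, -0.0]
contact_force: [0.3, 0.1, -0.2]
finger_gap: -0.0002
```

Run:
```python
from h import *
print(get_state()['contact_force'],get_state()['moment'])
i=get_image("side")
cv2.imwrite('pics/s25.png',cv2.resize(i[150:400,230:520],None,fx=2.2,fy=2.2)[:,:,::-1])
```

```text
[ 0.254231    0.05910368 -0.23612127] [ 0.0194256  -0.02220014 -0.06111679]
```

View pics/s25.png

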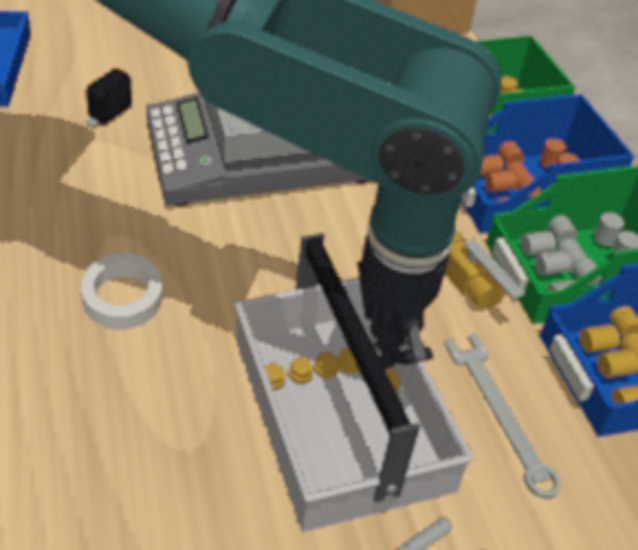

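Call:
step_arm:
  series:
    - [[0,-0.3,-2,0],[0,0,-4,0],[0,0,-4,0],[0,0,-4,0],[0,0,-4,0],[0,0,-2,-0.12],[0,0,0,-0.12],[0,0,0,-0.12],[0,0,0,-0.12],[0,0,0,-0.12]]

```text
t: 31.47
eef_pos: [0.5965, -0.3089, 0.2254]
ee_rot: [-0.0, 0.943, 0.333, 0.0]
contact_force: [0.7, -0.3, -0.9]
finger_gap: -0.0001
```

Call:
step_arm:
  series:
    - [[0,0,0,-0.12],[0,0,0,-0.12],[0,0,0,-0.12],[0,0,0,-0.12],[0,0,0,-0.12],[0,0,0,-0.12],[0,0,0,-0.12],[0,0,0,-0.12],[-3,-1.5,0,0],[-3,-1.5,0,0]]
  gripper: -0.3

```text
t: 32.3
eef_pos: [0.571, -0.3696, 0.2254]
ee_rot: [-0.0, 0.683, 0.73, 0.0]
contact_force: [0.1, -1.8, -0.8]
finger_gap: 0.0557
```

Call:
step_arm:
  series:
    - [[-3,-1.5,0,0],[-2.5,-0.5,0,0],[0,0,0,0],[0,0,0,0]]

```text
t: 32.63
eef_pos: [0.5529, -0.4282, 0.2244]
ee_rot: [-0.001, 0.686, 0.728, 0.0]
contact_force: [1.0, 0.3, 0.1]
finger_gap: 0.0558
```

Run:
```python
from h import *
p,R=tool(); print(p,np.degrees(np.arctan2(R[1,0],R[0,0])))
np.savez('w26.npz',**{k:np.array(v) for k,v in get_calibration("wrist").items()})
cv2.imwrite('pics/w26.png',get_image("wrist")[:,:,::-1])
```

```text
[ 0.55287998 -0.42822341  0.22444674] 93.38565430317767
```

View pics/w26.png

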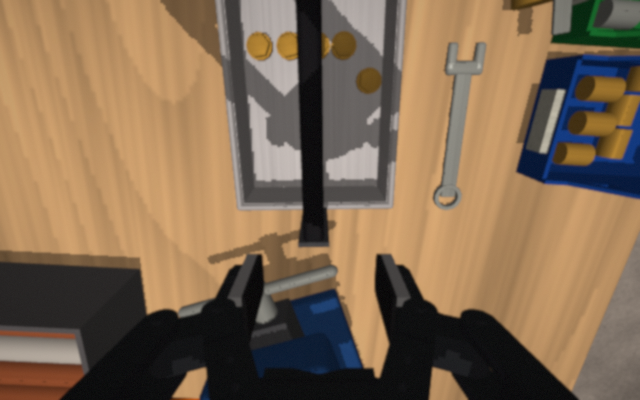

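Call:
step_arm:
  series:
    - [[0,-0.25,3,-0.01],[0,0,4,0],[0,0,2.3,0],[0,0,0,0]]

```text
t: 33.02
eef_pos: [0.5488, -0.4229, 0.1241]
ee_rot: [-0.007, 0.681, 0.733, 0.0]
contact_force: [0.1, 0.7, -2.2]
finger_gap: 0.0557
```

Call:
step_arm:
  series:
    - [[0,0,0,0],[0,0,0,0],[0,0,0,0],[0,0,0,0],[0,0,0,0],[0,-0.6,0,0],[0,-1.2,0,0],[0,-1.6,0,0],[0,-1.8,0,0],[0,-1.8,0,0]]
  gripper: 1

```text
t: 33.85
eef_pos: [0.4849, -0.4335, 0.1371]
ee_rot: [0.006, 0.681, 0.732, 0.002]
contact_force: [1.8, -1.7, -2.9]
finger_gap: 0.0145
```

Call:
step_arm:
  series:
    - [[0,-1.4,0,0],[0,-1,0,0],[0,-0.5,0,0],[0,0,0,0],[0,1,0,0],[0,2.2,0,0],[0,3.4,0,0],[0,4.1,0,0],[0,0.5,0,0],[0,0,0,0]]

```text
t: 34.68
eef_pos: [0.5804, -0.4315, 0.159]
ee_rot: [0.027, 0.68, 0.733, 0.006]
contact_force: [12.8, 2.1, 47.0]
finger_gap: 0.0024
```

Run:
```python
from h import *
p,R=tool(); print(p,np.degrees(np.arctan2(R[1,0],R[0,0])),get_state()['finger_gap'],get_state()['contact_force'])
cv2.imwrite('pics/w27.png',get_image("wrist")[:,:,::-1])
```

```text
[ 0.5804373  -0.43152909  0.15899985] 94.29231248462867 0.0024393023886639096 [12.76512979  2.14804672 46.99160318]
```

View pics/w27.png

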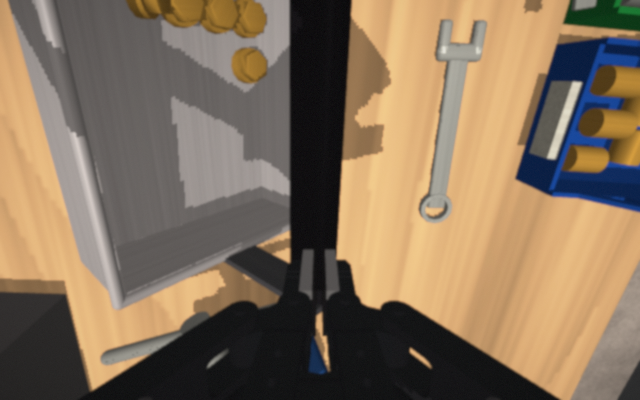

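Run:
```python
from h import *
i=get_image("side")
cv2.imwrite('pics/s27.png',cv2.resize(i[150:400,230:520],None,fx=2.2,fy=2.2)[:,:,::-1])
```

```text
(no output)
```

View pics/s27.png

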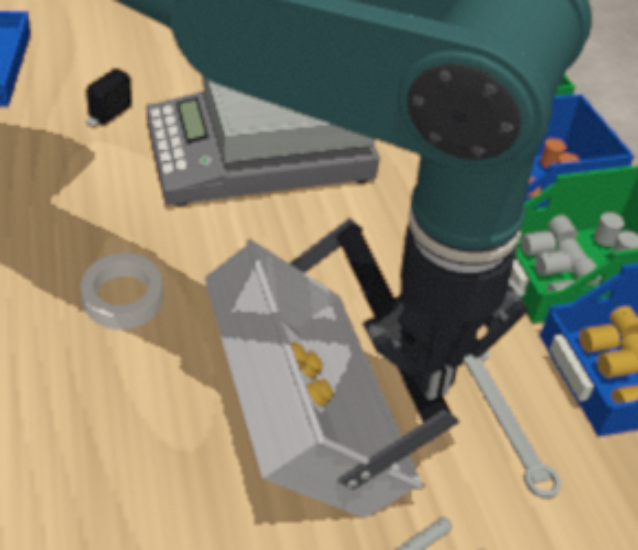

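Call:
step_arm:
  series:
    - [[0,0,-1.5,0],[0,0,-1.5,0],[0,0,-2.5,0],[0,0,-3.5,0],[0,0,-2,0],[0,0,0,0],[0,0,0,0]]

```text
t: 35.37
eef_pos: [0.5648, -0.4271, 0.2451]
ee_rot: [0.003, 0.682, 0.732, 0.0]
contact_force: [0.0, 0.6, -0.7]
finger_gap: -0.0001
```

Run:
```python
from h import *
np.savez('w28.npz',**{k:np.array(v) for k,v in get_calibration("wrist").items()})
cv2.imwrite('pics/w28.png',get_image("wrist")[:,:,::-1])
i=get_image("side")
cv2.imwrite('pics/s28.png',cv2.resize(i[150:400,230:520],None,fx=2.2,fy=2.2)[:,:,::-1])
```

```text
(no output)
```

View pics/s28.png

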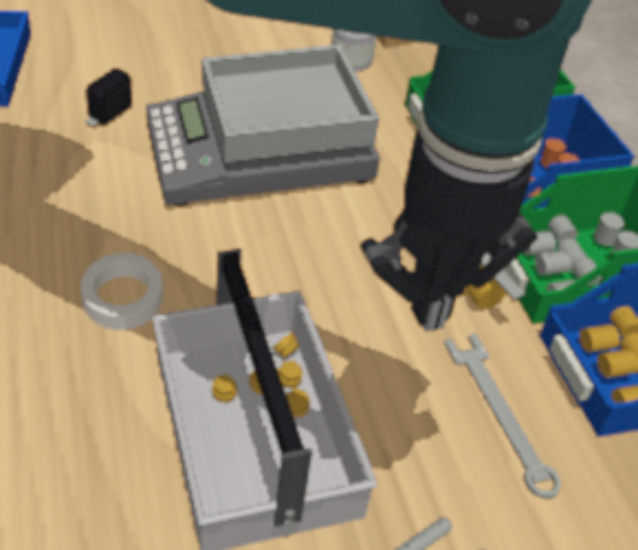

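View pics/w28.png

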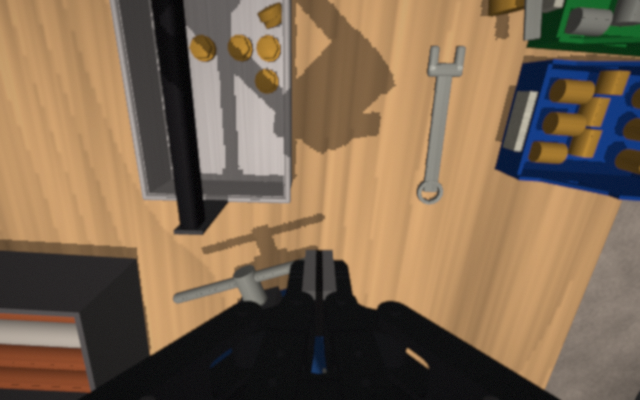

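Run:
```python
from h import *
cal=dict(np.load('w28.npz')); p,R=tool(); print(p,np.degrees(np.arctan2(R[1,0],R[0,0])))
bl=onz('w',147,199,.06,cal); br=onz('w',290,201,.06,cal); print(bl,br,np.linalg.norm(bl-br))
Y=(bl-br)/np.linalg.norm(bl-br); ax=np.array([Y[1],-Y[0],0]); c=(bl+br)/2+ax*.105; print('yaw',np.degrees(np.arctan2(ax[1],ax[0])),'ctr',c)
e=onz('w',190,234,.14,cal); print('barend',e,((e-c)@ax).round(3),((e-c)@Y).round(3)); e=onz('w',172,50,.14,cal);print(((e-c)@ax).round(3),((e-c)@Y).round(3))
for u,v in [(270,15),(203,48),(240,48),(268,48),(267,82)]:
    q=onz('w',u,v,.018,cal); print('plug',((q-c)@ax).round(4),((q-c)@Y).round(4))
t=c+ax*-.078; print('tgt',t,(R.T@(t-p)).round(4))
```

```text
[ 0.56377717 -0.42628991  0.24066984] 94.07024636201959
[ 0.3859025  -0.46663669  0.06      ] [ 0.5372063  -0.45833046  0.06      ] 0.1515316241354647
yaw 93.14225495387015 ctr [ 0.45579881 -0.35764144  0.06      ]
barend [ 0.46117271 -0.46410152  0.14      ] -0.107 0.0
0.032 -0.004
plug 0.077 -0.0549
plug 0.0459 0.0151
plug 0.0465 -0.023
plug 0.047 -0.0518
plug 0.0141 -0.0495
tgt [ 0.46007439 -0.43552417  0.06      ] [-0.0022 -0.1038  0.1808]
```

Call:
step_arm:
  series:
    - [[0,-2.6,0,0.016],[0,-2.6,0,0],[0,-2.6,0,0],[-0.2,-2.6,0,0],[0,0,3,0],[0,0,4,0],[0,0,3,0],[0,0,0,0]]
  gripper: -0.3

```text
t: 36.13
eef_pos: [0.4559, -0.4302, 0.1308]
ee_rot: [-0.01, 0.688, 0.726, 0.001]
contact_force: [-0.6, 0.9, -1.9]
finger_gap: 0.0556
```

Run:
```python
from h import *
p,R=tool(); print(p,np.degrees(np.arctan2(R[1,0],R[0,0])))
need([.46,-.4355],.126)
cv2.imwrite('pics/w29.png',get_image("wrist")[:,:,::-1])
```

```text
[ 0.4558801  -0.4302195   0.13078839] 93.11519444012433
need cm [-0.56  0.39  0.46]
```

View pics/w29.png

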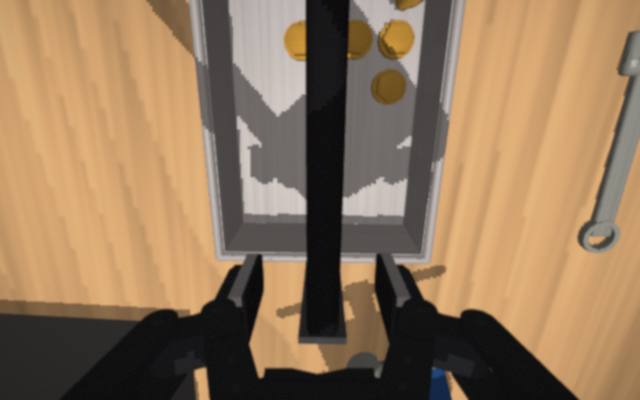

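Call:
step_arm:
  series:
    - [[0,0,0.5,0],[0,0,0,0],[0,0,0,0]]

```text
t: 36.43
eef_pos: [0.4612, -0.4356, 0.1397]
ee_rot: [0.002, 0.687, 0.726, -0.0]
contact_force: [-0.1, 0.6, -0.1]
finger_gap: 0.0555
```

Call:
step_arm:
  series:
    - [[0,0,0,0],[0,0,0,0],[0,0,0,0],[0,0,0,0],[0,0,0,0],[0,0,0,0]]
  gripper: 1

```text
t: 36.93
eef_pos: [0.4603, -0.4354, 0.1388]
ee_rot: [0.001, 0.687, 0.726, -0.001]
contact_force: [-2.0, 0.1, 5.8]
finger_gap: 0.0141
```

Call:
step_arm:
  series:
    - [[0,0,0,0],[0,0,0,0],[0,0,1,0],[0,0,0,0],[0,0,0,0]]
  gripper: 0.3

```text
t: 37.35
eef_pos: [0.4597, -0.4338, 0.1252]
ee_rot: [-0.002, 0.687, 0.726, 0.0]
contact_force: [-0.3, 0.6, 0.0]
finger_gap: 0.0297
```

Call:
step_arm:
  series:
    - [[0,0,0,0],[0,0,0,0],[0,0,0,0],[0,0,0,0],[0,0,0,0]]
  gripper: 1

```text
t: 37.77
eef_pos: [0.4601, -0.4345, 0.1268]
ee_rot: [-0.0, 0.687, 0.726, 0.0]
contact_force: [0.5, 0.2, -3.4]
finger_gap: 0.0145
```

Call:
step_arm:
  series:
    - [[0,0,-1,0],[0,0,-1.5,0],[0,0,-1.5,0],[0,0,-1.5,0],[0.5,0,-1.5,0],[0.8,0,-1.5,0],[0.8,0,-1,0],[0.4,0,0,0],[0,0,0,0]]

```text
t: 38.52
eef_pos: [0.4591, -0.4089, 0.2227]
ee_rot: [0.0, 0.687, 0.727, 0.0]
contact_force: [-0.9, 0.3, -7.3]
finger_gap: 0.0147
```

Run:
```python
from h import *
print(get_state()['moment'],get_state()['finger_gap'])
i=get_image("side")
cv2.imwrite('pics/s30.png',cv2.resize(i[150:400,230:520],None,fx=2.2,fy=2.2)[:,:,::-1])
```

```text
[-0.30504073  0.07166873  0.02759454] 0.014654661151811325
```

View pics/s30.png

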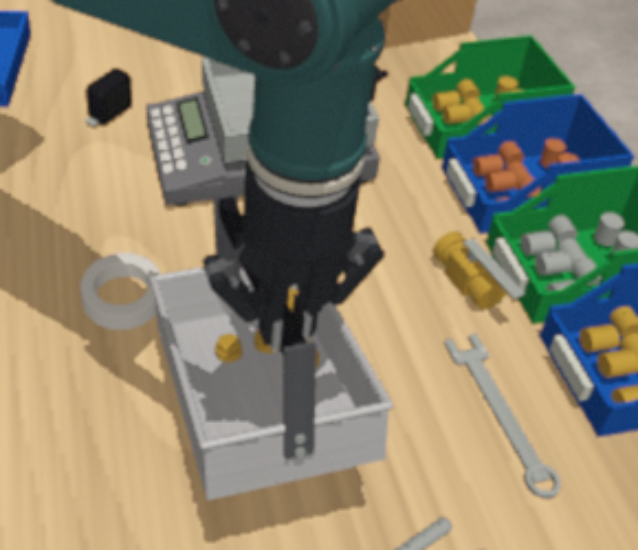

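Call:
step_arm:
  series:
    - [[0,0,-3.5,0],[0,0,-3.5,0],[0,0,0,0],[0,0,3.5,0],[0,0,0,0],[0,0,-3.5,0],[0,0,0,0],[0,0,3.5,0],[0,0,0,0],[0,0,0,0]]

```text
t: 39.4
eef_pos: [0.4579, -0.4091, 0.2543]
ee_rot: [-0.004, 0.687, 0.726, 0.0]
contact_force: [-0.4, 0.7, -6.6]
finger_gap: 0.0149
```

Run:
```python
from h import *
p,R=tool(); print(get_state()['moment'],get_state()['finger_gap'],p)
np.savez('w31.npz',**{k:np.array(v) for k,v in get_calibration("wrist").items()})
i=get_image("wrist"); cv2.imwrite('pics/w31.png',i[:,:,::-1])
```

```text
[-0.05081408  0.02437401  0.03521019] 0.014937237799029958 [ 0.45789827 -0.40906109  0.25427121]
```

View pics/w31.png

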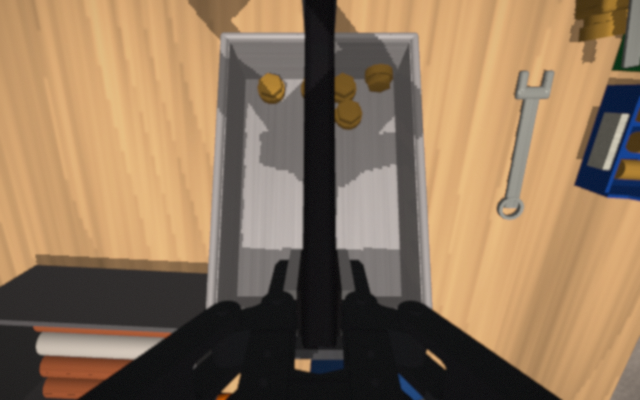

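Run:
```python
from h import *
cal=dict(np.load('w31.npz')); p,R=tool()
o=[(.101,.071,.004),(.101,-.071,.004),(.105,.075,.06),(.105,-.075,.06),(-.101,.071,.004),(-.101,-.071,.004)]
Rw,tw=pnp(o,[(245,76),(395,76),(220,34),(418,34),(240,296),(403,296)],cal,p,R)
b=np.array([.101,-.071,.004])
for u,v in [(271,89),(310,90),(344,89),(379,78),(348,115)]:
    a,d=ray('w',u,v,cal); a=Rw.T@(a-tw); d=Rw.T@d; q=a+d*(.014-a[2])/d[2]; print(q.round(3),np.linalg.norm(q-b).round(3))
```

```text
reproj 1.6 tilt 24.9 x-axis dip 24.9 y dip -0.3 yaw 93.6 origin [ 0.459 -0.405  0.108]
a [ 0.382 -0.316  0.069]
b [ 0.524 -0.308  0.069]
lowedge z 0.064 grip in tote [-0.072  0.001  0.143]
[0.083 0.044 0.014] 0.117
[0.082 0.009 0.014] 0.083
[ 0.083 -0.022  0.014] 0.053
[ 0.093 -0.054  0.014] 0.022
[ 0.059 -0.025  0.014] 0.063
```

Call:
step_arm:
  series:
    - [[0.5,-0.2,-0.7,0],[1.2,-0.4,-1.3,0],[2,-0.6,-1.6,0],[2.4,-0.7,-1.6,0],[2.6,-0.8,-1.6,0],[2.6,-0.8,-1.6,0],[2.6,-0.8,-1.5,0],[2.6,-0.8,-1.2,0],[2.6,-0.8,-0.6,0],[2.4,-0.6,0,0]]

```text
t: 40.28
eef_pos: [0.3818, -0.1973, 0.3807]
ee_rot: [0.005, 0.687, 0.726, 0.001]
contact_force: [0.5, 1.1, -7.3]
finger_gap: 0.0149
```

Call:
step_arm:
  series:
    - [[2,-0.4,0,0],[1.4,-0.2,0,0],[0.7,0,0,0],[0,0.6,0,0],[0,1.5,0,0],[0,2.6,0,0],[0,3.6,0,0],[0,4.1,0,0],[0,0,0,0],[0,0,0,0]]

```text
t: 41.12
eef_pos: [0.5005, -0.1523, 0.3703]
ee_rot: [-0.003, 0.687, 0.726, -0.002]
contact_force: [-1.4, 0.6, -7.1]
finger_gap: 0.0146
```

Run:
```python
from h import *
p,R=tool(); print(get_state()['moment'],get_state()['finger_gap'],p)
np.savez('w32.npz',**{k:np.array(v) for k,v in get_calibration("wrist").items()})
i=get_image("wrist"); cv2.imwrite('pics/w32.png',i[:,:,::-1])
```

```text
[0.08414751 0.14459939 0.00041914] 0.014606548723349816 [ 0.50051515 -0.15231753  0.37026193]
```

View pics/w32.png

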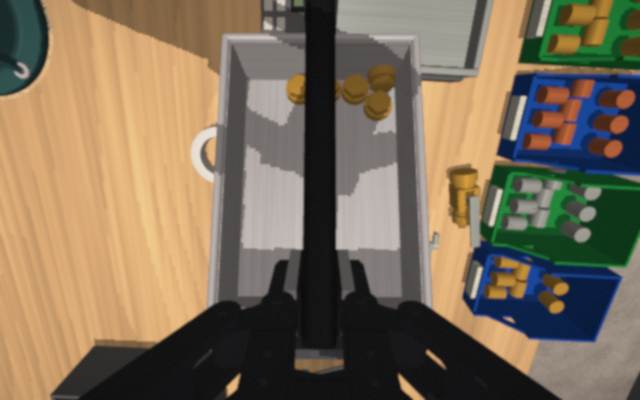

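```bash
cat > fin.py <<'E'
from h import *
def fin(px,plugs,f):
    cal=dict(np.load(f)); p,R=tool()
    o=[(.101,.071,.004),(.101,-.071,.004),(.105,.075,.06),(.105,-.075,.06),(-.101,.071,.004),(-.101,-.071,.004)]
    Rw,tw=pnp(o[:len(px)],px,cal,p,R); b=np.array([.101,-.071,.004])
    for u,v in plugs:
        a,d=ray('w',u,v,cal); a=Rw.T@(a-tw); d=Rw.T@d; q=a+d*(.014-a[2])/d[2]; print(q.round(3),np.linalg.norm(q-b).round(3))
    B=Rw@b+tw; t=np.array([.572,.03,.15]); print('shift world',(t-B).round(3),'tool cm',(R.T@(t-B)*100).round(2))
E
python3 - <<'E'
from fin import *
fin([(245,79),(397,79),(220,36),(418,36),(240,297),(403,297)],[(299,89),(336,92),(355,90),(382,78),(377,105)],'w32.npz')
E
```

```text
reproj 2.2 tilt 25.2 x-axis dip 25.2 y dip 0.1 yaw 93.5 origin [ 0.501 -0.15   0.224]
a [ 0.425 -0.062  0.185]
b [ 0.566 -0.053  0.185]
lowedge z 0.179 grip in tote [-0.069  0.002  0.143]
[0.085 0.019 0.014] 0.092
[ 0.082 -0.014  0.014] 0.061
[ 0.084 -0.031  0.014] 0.044
[ 0.095 -0.056  0.014] 0.019
[ 0.069 -0.051  0.014] 0.039
shift world [ 0.006  0.083 -0.035] tool cm [8.25 1.04 3.47]
```

Call:
step_arm:
  series:
    - [[0.5,0.1,0,0],[1,0.2,0,0],[1.4,0.2,0,0],[1.6,0.2,0,0],[1.5,0.2,0.2,0],[1.1,0.1,0.4,0],[0.7,0,0.5,0],[0.4,0,0.6,0],[0,0,0.6,0],[0,0,0.4,0]]

```text
t: 42.0
eef_pos: [0.5028, -0.0691, 0.346]
ee_rot: [-0.0, 0.688, 0.726, -0.001]
contact_force: [-0.2, -0.1, -6.9]
finger_gap: 0.0147
```

Call:
step_arm:
  series:
    - [[0,0,0.2,0],[0,0,0,0],[0,0,0,0],[0,0,0,0],[0,0,0,0],[0,0,0,0]]

```text
t: 42.5
eef_pos: [0.5034, -0.069, 0.3457]
ee_rot: [0.0, 0.688, 0.726, 0.0]
contact_force: [-0.0, 0.4, -6.8]
finger_gap: 0.0149
```

Run:
```python
from h import *
p,R=tool(); print(get_state()['moment'],get_state()['finger_gap'],p)
np.savez('w33.npz',**{k:np.array(v) for k,v in get_calibration("wrist").items()})
i=get_image("wrist"); cv2.imwrite('pics/w33.png',i[:,:,::-1])
i=get_image("side")
cv2.imwrite('pics/s33.png',cv2.resize(i[20:300,200:520],None,fx=2.2,fy=2.2)[:,:,::-1])
```

```text
[-0.24260199  0.0177291   0.06925575] 0.014892744316825912 [ 0.50336185 -0.06902856  0.3457358 ]
```

View pics/w33.png

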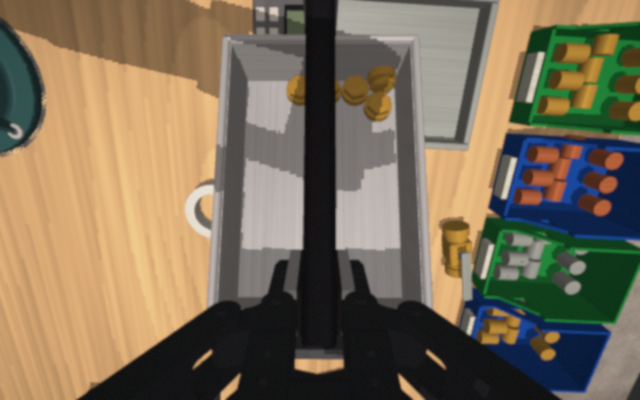

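View pics/s33.png

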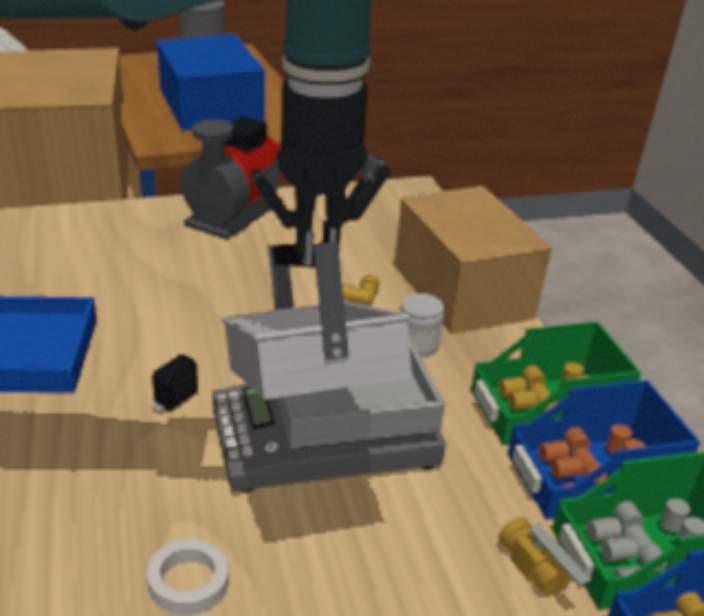

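Run:
```python
from fin import *
fin([(245,79),(397,79),(220,36),(418,37),(240,297),(403,297)],[(299,89),(336,92),(355,90),(382,78),(377,105)],'w33.npz')
s=get_state(); print(s['t'],s['joint_velocities'].round(3) if hasattr(s['joint_velocities'],'round') else s['joint_velocities'])
print('pan corner check side', [onz('side',200+x/2.2,20+y/2.2,.109)[:2].round(3).tolist() for x,y in [(440,400),(289,418)]])
```

```text
reproj 2.3 tilt 25.1 x-axis dip 25.1 y dip 0.3 yaw 93.3 origin [ 0.505 -0.068  0.199]
a [0.429 0.021 0.159]
b [0.571 0.03  0.16 ]
lowedge z 0.155 grip in tote [-0.068  0.001  0.142]
[0.085 0.019 0.014] 0.092
[ 0.082 -0.014  0.014] 0.061
[ 0.084 -0.031  0.014] 0.044
[ 0.095 -0.056  0.014] 0.019
[ 0.07  -0.051  0.014] 0.038
shift world [ 0.001  0.    -0.01 ] tool cm [0.04 0.14 1.02]
42.6 [ 0.002 -0.003  0.001 -0.002  0.001  0.001]
pan corner check side [[0.672, -0.035], [0.486, -0.037]]
```

```bash
python3 -c "
from station import *
print(close_job())"
```

```text
the job is handed in; nothing more can be done
None
```

I seated the pan on the scale and let it go. The tote is now held by its handle, tilted and steady, with corner b (+x, −y) over the pan. I handed the job in at about 42.6 s; it gave no verdict.

**Last checks:**

| Check | Measured | Limit |
|---|---|---|
| Tote tilt | about 25° | 15–60° |
| Tote height | about 0.20 m | above 0.08 m |
| Corner b from pan centre | about 12 mm in x, 7 mm in y | ±90 mm, ±75 mm |
| Corner b above pan underside | about 95 mm | 20–200 mm |
| Plugs to corner b | 19–92 mm | below 105 mm |
| Joint speeds | about zero | tote and plugs below 0.03 m/s |

- **Clearance:** the tote's low edge is about 45 mm above the pan rim.
- **Pan seating:** after release the rim matched the seated height of 109 mm. Its corners were in nearly the same place at the end, though those two readings differed by up to 8 mm, so they only rule out a large shift.
- **Other things on the bench:** I did not measure their final positions. The pictures showed no shift, and I did not knowingly touch them.

**What went wrong on the way:**
- **Grip slipped twice:** my first handle grips were too shallow. The tote ended up propped on the vise handle once, and rolled partly onto its side once. It came back upright with all five plugs inside.
- **High forces:** the fingertips pressed on the handle with about 47–48 N each time it slipped. While I was setting the tote down, the wrist force reached about 52 N, under the 120 N limit. I don't believe the gripper's body pressed on anything above 40 N, but I could not check that separately.
- **Plug gathering:** I also moved one plug with the closed fingertips, then used sideways jerks of the tote to bring the rest together.

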